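Lay a breakfast tray for filter coffee

ROBOT

A 7-joint arm with a two-finger parallel gripper is mounted at the origin on a cart in front of the work surface, level with it; the furniture and walls round the work are solid. World frame = base frame: x ahead of the robot, y to its left, z up, the work surface at z = 0. Lengths are in m, angles in degrees, forces in N, time in s.
With the tool pointing down it reaches from about 0.4 to 0.875 m from the base axis. Payload 6.5 kg.
Tool frame: the origin (TCP) lies on the centre line of the jaws, within the pads' length; the fingertips stand r.tip_extent ahead of it and the grasp point (between the pads) lies 5 mm behind it (r.tip_extent is the distance from the TCP to the fingertips, in m); z points along the fingers, x is the direction in which the jaws open and shut, and the axes are right-handed (so a half turn about z gives the same grasp; the last joint's range is limited). The gripper opens to 85 mm and grips with 20 to 120 N. Pads are 22 mm wide; open, the fingers measure 114 mm over their backs; the gripper's body (76 mm by 85 mm) begins 54 mm behind the grasp point. The pads swing forward as they close: fully open they stand 13 mm farther back than shut.
Start: joints at [73.041, 30.733, -0.252, 88.115, 0.149, 61.152, -4.079], TCP at [0.148, -0.633, 0.245] pointing down, gripper open.
Joint ranges: [-154.64, 154.64], [-21.42, 123.67], [-72.66, 72.17], [13.99, 137.28], [-74.86, 254.86], [10.95, 109.41], [-158.01, 158.01]. Speed limits (degrees/s): [136.94, 136.94, 180, 180, 180, 180, 180].

INTERFACE

Orientations are given as a 3x3 rotation matrix whose columns are the frame's x, y, z axes.
In Python, from workcell import r gives the robot as it stands. The module is installed in compiled form; this text tells all that it offers.
- The arm moves only by the tool apply_moves, never from a script. Its argument "moves" is text: rows parted by semicolons, each of 5 numbers parted by spaces: the shift along the tool's x, y, z in mm, then the turn about the tool's z in rad, then the opening, from 0 (shut) to 1 (fully open). In form: x y z spin fingers; .... A call has 1 to 12 rows; each row is the pose to reach, as a shift and turn from the pose commanded when the call began, along the tool's axes at that moment; what a row does not reach only later rows make up. A row lasts 1/12 s, in which the tool goes at most 41.7 mm and 7.16 degrees, less where a joint would pass 70% of its speed; a pose out of reach is approached as far as the arm can. A call with a gripper value outside its range is refused whole. The fingers move at their own pace and stop on an object; "newtons" is the grip in N (left out, the last holds). Time passes only in rows, so rows that repeat a pose let the fingers close. It gives the time, the measured TCP pose, the force and the opening at its end, in the units of the state.
- r.get_obs(): the state, without advancing time (a new reading comes with each control period).
- r.camera(name): name is "scene" or "top" or "wrist"; returns (picture, depth): 384x512x3 uint8, red, green, blue; 384x512 float32, m along the optical axis (not along the pixel's ray), 0 where there is no reading.
- r.camera_info(name): a dict with "camera_matrix" (3x3 intrinsics, pixels), "rvec" (rotation vector, rad) and "tvec" (3), from world to camera coordinates, as OpenCV has them; the wrist camera has in their place "hand_eye" (4x4, takes a point from camera to tool coordinates, whose origin is the TCP and whose axes are the tool frame's). Camera axes: x right, y down, z forward; pixel columns grow to the right and rows downward; lengths in m; the calibration is good to about 2 mm. A picture is of the moment at which its call begins: read the wrist's pose just before it. camera_info takes no time and is no camera call.
- r.close_job(): hands the job in, once; it reports no verdict.
The state is a dict: "time": time; "qpos": joint angles; "joint_velocities": joint speeds; "effort": joint torques, N m; "ee_pos": TCP position; "tcp_rot": TCP orientation; "ft_force": force on the tool from outside, world axes, zero at the start; "torque": the same for the moment, N m; "opening": opening from 0.0 (shut) to 1.0 (fully open).
Only numpy, scipy, OpenCV 4.12 (cv2) and the standard library are available. Lean on these libraries where they do the work, as an engineer would, in place of code of your own. Each camera call takes 0.05 s, during which the arm holds its last target.

TASK

Lay the breakfast tray, leaving the steel plate where it is: stand the filled glass bowl in the middle of the plate, keeping it level, and lay the spoon on the tray just right of the plate, beside its middle and straight along the tray, handle towards you. Stand the low steel coffee cup on the tray straight beyond the spoon's tip, close to it, with the tall steel tumbler standing right down inside it, and stand the white salt bottle on the tray straight behind the middle of the plate, close to it. Leave the mug, the tomato and the red-capped jar alone.

Things in the scene. Friction and masses are not known exactly. Their poses are not given: they have to be found in the camera images.
- tray: Wooden serving tray, fixed in place, 330 mm deep (its x) by 340 mm wide (its y), with a steel grip on its left and right rims. Origin under its centre, on the worktop; +x points away from the robot (behind), +y to the left, turned by up to 7 degrees. Floor 8 mm above the worktop, rim 10 mm wide and 24 mm high (grips to 40 mm); the inside is 310 by 320 mm.
- thali: Loose flat round steel plate that already stands on the tray's floor, 170 mm across, with an upright rim 16 mm high and 3 mm thick; inner floor flat, 3 mm thick, about 154 mm across. Origin at the centre of its underside; its x and y run as the tray's.
- chutney_bowl: Small filled clear glass bowl with brown paste in it, standing beside the tray (not the one by the hob), 81 mm across the rim, 58 mm across the foot, 36 mm high, about 120 g. Origin at the centre of its underside. Hollow: take it by the rim, whose wall is 7 to 8 mm thick (centre of the wall 36 mm from the axis at the rim), one finger inside; inner floor 5 mm up (the paste does not resist).
- spoon: Stainless table spoon to the right of the tray, 185 mm long and 40 mm wide at its bowl, 13 mm high, 35 g. Origin under its middle, on the surface it lies on; its +y runs to the handle's end (92 mm), its -y to the tip (92 mm). The shank at the origin is 10 mm wide and arches 10 to 13 mm above the surface; the handle is 16 mm wide from 20 to 92 mm.
- davara: The low steel coffee cup (davara), empty, round, double-walled: 88 mm across, 36 mm high, wall 7 mm thick (its middle 40 mm from the axis), opening 74 mm across, inner floor 5 mm up; about 110 g. Origin at the centre of its underside. Take it by the rim, one finger inside.
- tumbler: Tall tapered steel tumbler, open at the top, 103 mm high, 77 mm across the rim, 68 mm at 65 mm up, 56 mm across the foot; about 70 g. Origin at the centre of its underside. Its foot fits inside the davara's opening. Take it across its body at about 65 mm up, or by the rim.
- salt_bottle: White plastic bottle with a white screw cap, round, 54 mm across and 86 mm high (body to 71 mm, cap 43 mm across from 72 to 86 mm); about 90 g. Origin at the centre of its underside.
- mug: Bystander: white mug, 96 mm high, behind the tray. Not to be moved.
- tomato: Bystander: red tomato, 65 mm, to the right behind the tray. Not to be moved.
- pepper_jar: Bystander: small jar with a red cap, 47 mm across, 97 mm high, to the left behind the tray. Not to be moved.
Not all that is in view belongs to the job. What is shaped like the salt_bottle but purple or turquoise is not meant.

How it is judged (in metres and radians):
At the end, for the whole second after the job is handed in: All as asked, released and at rest: bowl within 15 mm of plate centre; spoon flat, 100-165 mm right, 35 mm fore/aft, 8 degrees; cup on the spoon's line within 20 mm, 134-190 mm from its middle, tumbler down in it; salt within 20 mm of the plate's line, 108-190 mm behind; plate within 20 mm (y of spoon in the frame of thali between -0.165 and -0.1 m and x of spoon in the frame of thali between -0.035 and 0.035 m and angle between the y axis of spoon and the x axis of tray, either way round below 0.14 rad and z of spoon in the frame of tray between 0.004 and 0.013 m and angle between spoon's own z axis and vertical below 0.1 rad and x of davara in the frame of spoon between -0.02 and 0.02 m and y of davara in the frame of spoon between -0.19 and -0.134 m and z of davara in the frame of tray between 0.004 and 0.012 m and angle between each of davara, tumbler, salt_bottle, chutney_bowl's own z axis and vertical below 0.06 rad and x of davara in the frame of thali above 0.09 m and horizontal distance between tumbler and davara below 0.012 m and z of tumbler in the frame of davara between 0.002 and 0.009 m and y of salt_bottle in the frame of thali between -0.02 and 0.02 m and x of salt_bottle in the frame of thali between 0.108 and 0.19 m and z of salt_bottle in the frame of tray between 0.004 and 0.012 m and horizontal distance between chutney_bowl and thali below 0.015 m and z of chutney_bowl in the frame of thali between 0 and 0.008 m and distance of thali from where it was at the start of the episode below 0.02 m and angle between the x axis of thali and the x axis of tray, either way round below 0.15 rad and z of thali in the frame of tray between 0.004 and 0.012 m and linear speed of each of spoon, davara, tumbler, salt_bottle, chutney_bowl, thali below 0.02 m/s); the robot touches nothing.
It fails at once if the filled glass bowl is tipped by more than 0.5 rad (angle between chutney_bowl's own z axis and vertical above 0.5 rad).
It fails at once if the mug, the tomato or the red-capped jar is moved by more than 25 mm (distance of any of mug, tomato, pepper_jar from where it was at the start of the episode above 0.025 m).
It also fails if it takes over 144 s, if anything falls off the work surface, if the arm or the gripper's body presses on something with over 40 N, if the wrist force passes 120 N, or if a joint passes its speed limit or range.

## Working session

There is one attempt and no reset: what is moved stays moved. The work goes in short steps, Python scripts to look and compute and a tool call to move; the robot and the scene stay as the last step left them, time stands still between calls to the robot, and variables do not carry over. Pictures are saved under pics/ and viewed, and the job is handed in when it is done.

Besides the shell and the picture viewer there is one more tool, called after "Emit:" by a JSON object that holds its "op" and its "data", one argument or row to a line. apply_moves: Moves the arm, as the interface text tells. Its arguments: {"type":"object","properties":{"moves":{"type":"string"},"newtons":{"type":"number"}},"required":["moves"]}

```bash
ls; mkdir -p pics; cat > h.py <<'E'
import numpy as np, cv2, pickle
from workcell import r
def snap(n,tag):
    o=r.get_obs(); p,d=r.camera(n); i=r.camera_info(n)
    pickle.dump((o,p,d,i),open(f'{tag}.pkl','wb')); cv2.imwrite(f'pics/{tag}.png',p[:,:,::-1]); return o,p,d,i
def load(tag): return pickle.load(open(f'{tag}.pkl','rb'))
def cam(o,i):
    K=np.array(i['camera_matrix'])
    if 'hand_eye' in i:
        H=np.array(i['hand_eye']); T=np.eye(4); T[:3,:3]=o['tcp_rot']; T[:3,3]=o['ee_pos']; M=T@H
        return K,M[:3,:3],M[:3,3]
    R=cv2.Rodrigues(np.array(i['rvec'],float))[0]; t=np.array(i['tvec'],float).ravel()
    return K,R.T,-R.T@t
def cloud(t):
    o,p,d,i=t; K,R,c=cam(o,i); h,w=d.shape; u,v=np.meshgrid(np.arange(w),np.arange(h))
    P=np.stack([(u-K[0,2])/K[0,0]*d,(v-K[1,2])/K[1,1]*d,d],-1)
    W=P@R.T+c; W[d==0]=np.nan; return W
def onz(t,u,v,z):
    o,p,d,i=t; K,R,c=cam(o,i); ray=R@np.array([(u-K[0,2])/K[0,0],(v-K[1,2])/K[1,1],1]); return c+ray*(z-c[2])/ray[2]
def proj(t,P):
    o,p,d,i=t; K,R,c=cam(o,i); q=(np.asarray(P)-c)@R; return np.stack([K[0,0]*q[...,0]/q[...,2]+K[0,2],K[1,1]*q[...,1]/q[...,2]+K[1,2]],-1)
def crop(tag,u0,v0,u1,v1,s,out):
    p=load(tag)[1][v0:v1,u0:u1,::-1]; cv2.imwrite(f'pics/{out}.png',cv2.resize(p,None,fx=s,fy=s,interpolation=cv2.INTER_CUBIC))
E
python3 - <<'E'
from h import *
for n in ['scene','top','wrist']: o,p,d,i=snap(n,n+'0')
for k,v in o.items(): print(k,np.round(v,4).tolist())
print(r.tip_extent); print(i)
for n in ['scene0','top0']:
    t=load(n); K,R,c=cam(t[0],t[3]); print(n,c,R[:,2])
E
```

```text
pics
time 0.1
qpos [73.0414, 30.7732, -0.2539, 88.1621, 0.1502, 61.152, -4.0794]
joint_velocities [-0.0519, -0.1575, -0.033, -0.238, -0.0637, 0.1267, 0.0292]
effort [0.0022, -58.4574, 1.0518, -25.9777, 0.0126, 0.0046, 0.0]
ee_pos [0.1479, -0.6324, 0.2445]
tcp_rot [[0.2278, -0.9737, -0.0005], [-0.9737, -0.2278, 0.0014], [-0.0015, 0.0001, -1.0]]
ft_force [-0.5022, 0.3828, -0.0236]
torque [-0.0121, -0.0166, -0.0431]
opening 1.0001
0.014
{'camera_matrix': array([[286.56443243,   0.        , 256.67864418],
       [  0.        , 286.56443243, 192.88221414],
       [  0.        ,   0.        ,   1.        ]]), 'hand_eye': array([[ 9.99999258e-01,  5.72880588e-04,  1.07499145e-03,
         2.28232247e-03],
       [-8.35823699e-04,  9.64680324e-01,  2.63422047e-01,
        -6.56038195e-02],
       [-8.86113724e-04, -2.63422750e-01,  9.64680087e-01,
        -1.29151695e-01],
       [ 0.00000000e+00,  0.00000000e+00,  0.00000000e+00,
         1.00000000e+00]])}
scene0 [-0.11697599  0.76054761  1.23550889] [ 0.44502205 -0.49165489 -0.7484857 ]
top0 [ 0.36284727 -0.03026137  1.26956526] [ 0.17511556 -0.0058289  -0.98453063]
```

View pics/scene0.png

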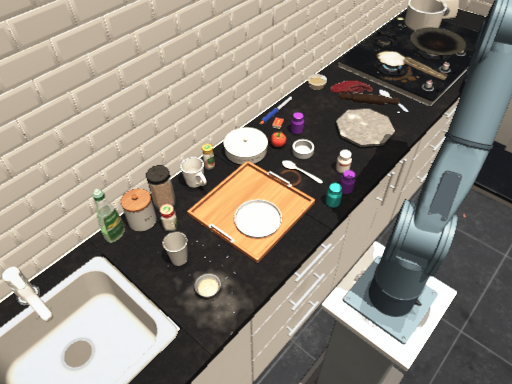

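View pics/top0.png

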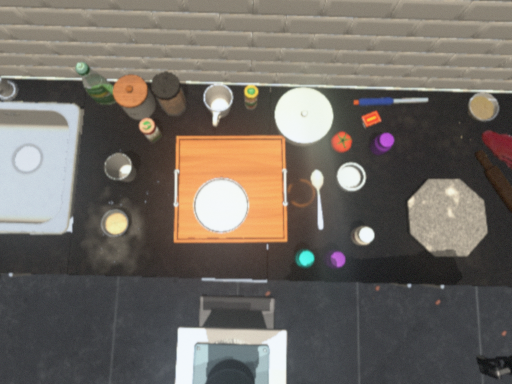

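View pics/wrist0.png

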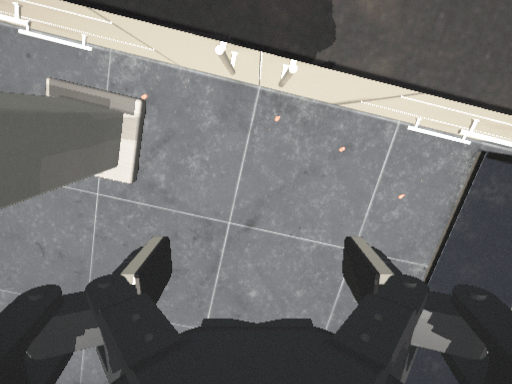

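```bash
python3 - <<'E'
from h import *
t=load('top0'); W=cloud(t)
for n,(u,v),z in [('bowl',(116,222),.036),('tumbler',(119,160),.103),('davara',(351,177),.036),('salt',(364,235),.086),('spoon tip',(317,172),.005),('spoon handle',(321,227),.005),('plate',(220,205),.02),('mug',(217,95),.1),('tomato',(342,141),.06),('jar',(149,127),.097),('trayTL',(177,137),.024),('trayTR',(285,137),.024),('trayBR',(287,241),.024),('trayBL',(175,242),.024)]:
    P=onz(t,u,v,z); print(n,np.round(P,3),np.hypot(P[0],P[1]).round(3), np.round(W[v,u],3))
crop('top0',70,70,270,270,3,'c1'); crop('top0',240,90,440,290,3,'c2')
E
```

```text
bowl [0.45  0.352 0.036] 0.571 [0.45  0.356 0.025]
tumbler [0.623 0.338 0.103] 0.709 [0.635 0.354 0.05 ]
davara [ 0.606 -0.349  0.036] 0.7 [ 0.613 -0.357  0.005]
salt [ 0.429 -0.371  0.086] 0.567 [ 0.429 -0.371  0.085]
spoon tip [ 0.625 -0.251  0.005] 0.674 [ 0.626 -0.251  0.003]
spoon handle [ 0.454 -0.263  0.005] 0.525 [ 0.454 -0.263  0.003]
plate [0.511 0.047 0.02 ] 0.513 [0.512 0.047 0.013]
mug [0.831 0.064 0.1  ] 0.833 [0.859 0.07  0.03 ]
tomato [ 0.712 -0.317  0.06 ] 0.78 [ 0.715 -0.32   0.049]
jar [0.727 0.26  0.097] 0.772 [0.726 0.26  0.098]
trayTL [0.72  0.189 0.024] 0.744 [0.719 0.188 0.027]
trayTR [ 0.73  -0.148  0.024] 0.745 [ 0.725 -0.146  0.039]
trayBR [ 0.408 -0.158  0.024] 0.438 [ 0.409 -0.16   0.004]
trayBL [0.396 0.176 0.024] 0.433 [0.396 0.177 0.018]
```

View pics/c1.png

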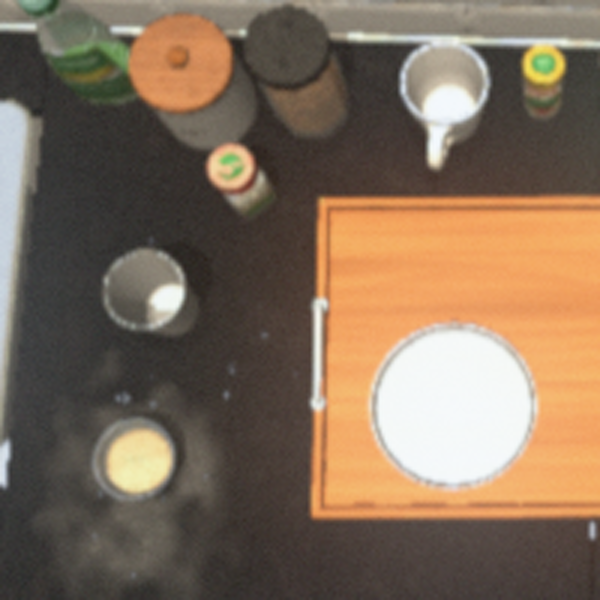

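View pics/c2.png

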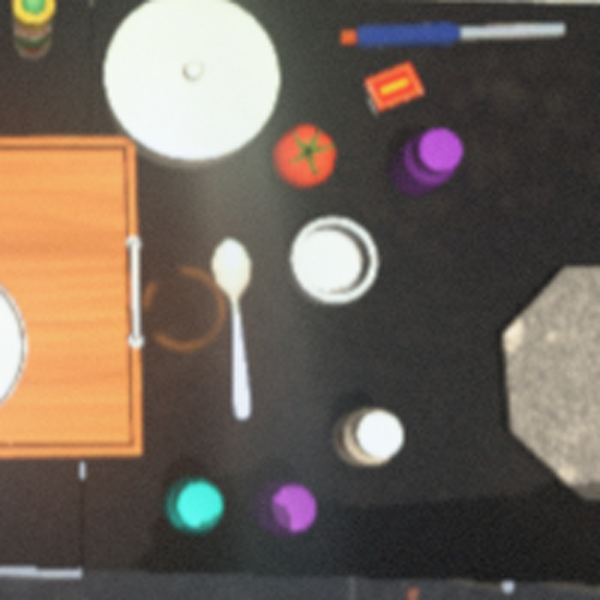

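```bash
python3 - <<'E'
from h import *
t=load('top0'); W=cloud(t)
# depth-based rims
def circ(P):
    A=np.c_[2*P[:,:2],np.ones(len(P))]; b=(P[:,:2]**2).sum(1); s=np.linalg.lstsq(A,b,rcond=None)[0]; return s[:2],np.sqrt(s[2]+s[0]**2+s[1]**2)
for n,c,rad,z0,z1 in [('bowl',(.45,.352),.06,.028,.05),('tumbler',(.623,.338),.06,.085,.12),('davara',(.606,-.349),.06,.025,.05),('salt',(.429,-.371),.05,.08,.1),('plate',(.511,.047),.1,.02,.04),('mug',(.83,.064),.06,.08,.12),('jar',(.727,.26),.04,.09,.11),('tomato',(.713,-.318),.05,.03,.1)]:
    m=(np.hypot(W[...,0]-c[0],W[...,1]-c[1])<rad)&(W[...,2]>z0)&(W[...,2]<z1)
    P=W[m]
    if len(P)<6: print(n,len(P)); continue
    cc,rr=circ(P); print(n,len(P),cc.round(4),rr.round(4),'mid',((P.max(0)+P.min(0))/2).round(4),(P.max(0)-P.min(0)).round(3), 'z med',np.median(P[:,2]).round(4))
g=W[200:230,285:295]; print('top worktop z',np.nanmedian(W[240:260,120:170,2]), 'tray floor', np.nanmedian(W[150:170,200:260,2]))
ts=load('scene0'); Ws=cloud(ts)
# spoon by brightness
hsv=cv2.cvtColor(t[1],cv2.COLOR_RGB2HSV)
m=np.zeros(hsv.shape[:2],bool); m[160:235,305:330]=True
m&=(hsv[...,2]>120); ys,xs=np.nonzero(m); print(len(ys))
P=np.array([onz(t,u,v,.006) for u,v in zip(xs,ys)])[:,:2]
c=P.mean(0); U,S,V=np.linalg.svd(P-c); d=V[0]; s=(P-c)@d; print('spoon',c,d,np.degrees(np.arctan2(d[1],d[0])),s.min(),s.max(), 'mid',c+d*(s.min()+s.max())/2)
E
```

```text
bowl 152 [0.4495 0.3577] 0.036 mid [0.4496 0.3568 0.0347] [0.078 0.08  0.013] z med 0.0337
tumbler 152 [0.6064 0.3404] 0.0366 mid [0.6074 0.341  0.0967] [0.075 0.075 0.023] z med 0.0969
davara 232 [ 0.61   -0.3485] 0.0402 mid [ 0.6111 -0.3491  0.0339] [0.088 0.087 0.017] z med 0.0353
salt 182 [ 0.4322 -0.3769] 0.0155 mid [ 0.4321 -0.3768  0.0862] [0.04  0.042 0.012] z med 0.0854
plate 213 [0.5126 0.0448] 0.0824 mid [0.5131 0.0454 0.0253] [0.168 0.168 0.011] z med 0.0232
mug 228 [0.8246 0.0623] 0.042 mid [0.8203 0.0613 0.0907] [0.1   0.084 0.021] z med 0.0909
jar 189 [0.7326 0.2677] 0.0164 mid [0.7329 0.2687 0.0976] [0.046 0.044 0.014] z med 0.0968
tomato 340 [ 0.717  -0.3183] 0.0224 mid [ 0.7181 -0.3201  0.0484] [0.065 0.064 0.037] z med 0.0476
top worktop z -0.00038779191256654855 tray floor 0.007845887902046544
518
spoon [ 0.5563607  -0.25029063] [-0.9959089  -0.09036301] -174.8155091111132 -0.07845850748988008 0.10913487658219613 mid [ 0.54108527 -0.25167664]
```

```bash
cat >> h.py <<'E'
def go(x,y,z,yaw):
    o=r.get_obs(); R=np.array(o['tcp_rot']); p=np.array(o['ee_pos'])
    cur=np.degrees(np.arctan2(R[1,0],R[0,0])); best=None
    for k in (-360,-180,0,180,360):
        dy=yaw+k-cur
        if best is None or abs(dy)<abs(best): best=dy
    s=R.T@(np.array([x,y,z])-p)*1000
    print('t',round(o['time'],2),'cur',p.round(4),'yaw',cur.round(2),'q7',round(o['qpos'][6],1),'-> shift',s.round(1),'spin',round(-np.radians(best),4),'alt',round(-np.radians(best-np.sign(best)*180),3),'rows',(np.linalg.norm(s)/41.7).round(1),(abs(best)/7.16).round(1))
E
python3 -c "
from h import *
go(.541,-.252,.245,-85.5)"
```

```text
t 0.15 cur [ 0.148  -0.6325  0.2446] yaw -76.83 q7 -4.1 -> shift [-280.9 -469.4   -0. ] spin 0.1513 alt -2.99 rows 13.1 1.2
```

Emit:
{"op": "apply_moves", "data": {
  "moves": "-20 -33 0 0.05 1; -40 -66 0 0.1 1; -61 -102 0 0.15 1; -82 -137 0 0.15 1; -103 -172 0 0.15 1; -124 -207 0 0.15 1; -145 -242 0 0.15 1; -166 -277 0 0.15 1; -187 -312 0 0.15 1; -208 -347 0 0.15 1; -229 -382 0 0.15 1; -250 -417 0 0.15 1"
}}

```text
time: 1.15
ee_pos: [0.4981, -0.2928, 0.2452]
tcp_rot: [[0.08, -0.997, -0.0], [-0.997, -0.08, -0.0], [-0.0, 0.0, -1.0]]
ft_force: [0.4, 0.5, -0.3]
opening: 1.002
```

```bash
python3 -c "
from h import *
go(.541,-.252,.2,-85.5)
snap('wrist','w1')"
```

```text
t 1.15 cur [ 0.4981 -0.2928  0.2452] yaw -85.43 q7 -62.3 -> shift [-37.3 -46.   45.2] spin 0.0012 alt -3.14 rows 1.8 0.0
```

View pics/w1.png

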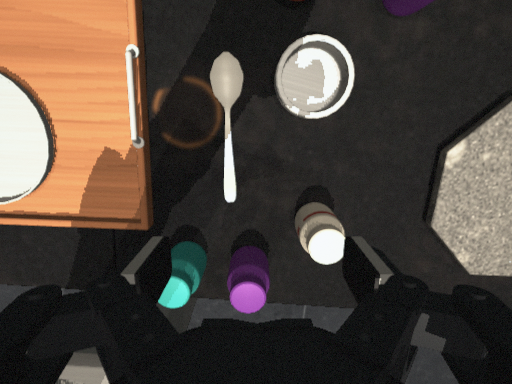

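```bash
python3 - <<'E'
from h import *
t=load('w1'); p=t[1]
crop('w1',190,35,270,215,4,'w1c')
W=cloud(t)
print('worktop',np.nanmedian(W[150:200,300:400,2]))
hsv=cv2.cvtColor(p,cv2.COLOR_RGB2HSV); m=np.zeros(p.shape[:2],bool); m[45:210,205:250]=1; m&=(hsv[...,2]>130)
n,l,st,_=cv2.connectedComponentsWithStats(m.astype('uint8')); k=1+st[1:,4].argmax(); print(st[k])
ys,xs=np.nonzero(l==k)
P=np.array([onz(t,u,v,.006)[:2] for u,v in zip(xs,ys)])
s0=P[:,0]
# tip / handle ends, axis via handle region and bowl centroid
far=P[s0>s0.max()-.05]; near=P[s0<s0.min()+.06]
a=far.mean(0);b=near.mean(0); d=(b-a)/np.linalg.norm(b-a); s=(P-a)@d; mid=a+d*(s.min()+s.max())/2
print('ang',np.degrees(np.arctan2(-d[1],-d[0])),'len',np.ptp(s),'mid',mid, 'at z .006')
m2=(abs(s-(s.min()+s.max())/2)<.012); print('shank centre offset', ((P[m2]-mid)@np.array([-d[1],d[0]])).mean())
# davara rim
for n,c,z0,z1 in [('dav',(.61,-.349),.03,.045),('salt',(.432,-.377),.08,.095)]:
    q=(np.hypot(W[...,0]-c[0],W[...,1]-c[1])<.06)&(W[...,2]>z0)&(W[...,2]<z1); Q=W[q]; print(n,len(Q),((Q.max(0)+Q.min(0))/2).round(4),np.ptp(Q,axis=0).round(3),np.median(Q[:,2]).round(4))
E
```

```text
worktop 0.000744437702110412
[ 210   52   33  151 2152]
ang 4.828078491029731 len 0.18426037023930864 mid [ 0.54004974 -0.25577876] at z .006
shank centre offset -0.00023773063150681886
dav 1653 [ 0.6094 -0.3505  0.0343] [0.087 0.087 0.009] 0.0362
salt 1107 [ 0.4314 -0.3774  0.0845] [0.042 0.04  0.008] 0.0862
```

View pics/w1c.png

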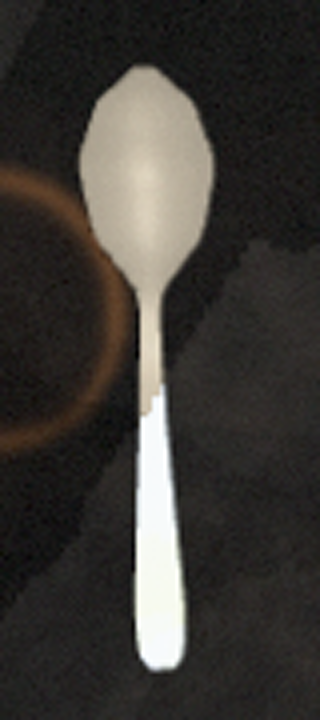

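```bash
python3 -c "
from h import *
go(.540,-.2555,.06,-85.2)"
```

```text
t 1.2 cur [ 0.5054 -0.2839  0.2454] yaw -84.79 q7 -62.5 -> shift [-24.3 -36.  185.7] spin 0.0072 alt -3.134 rows 4.6 0.1
```

```bash
cat >> h.py <<'E'
def gc(c,x,y,z,yaw):
    "c: commanded x,y,z,yaw(deg)"
    a=np.radians(c[3]); R=np.array([[np.cos(a),np.sin(a),0],[np.sin(a),-np.cos(a),0],[0,0,-1]])
    d=(yaw-c[3]+180)%360-180
    s=R.T@(np.array([x,y,z])-c[:3])*1000
    print('shift',s.round(1),'spin',round(-np.radians(d),4),'rows',(np.linalg.norm(s)/41.7).round(1),(abs(d)/7.16).round(1))
E
python3 -c "
from h import *
gc((.497,-.2946,.245,-85.43),.540,-.2555,.06,-85.2)"
```

```text
Traceback (most recent call last):
  File "h.py", line 37, in gc
    print('shift',s.round(1),'spin',round(-np.radians(d),4),'rows',(np.linalg.norm(s)/41.7).round(1),(abs(d)/7.16).round(1))
                                                                                                     ^^^^^^^^^^^^^^^^^^^
AttributeError: 'float' object has no attribute 'round'
```

Emit:
{"op": "apply_moves", "data": {
  "moves": "-10 -13 20 0 0.35; -20 -26 60 0 0.35; -30 -38 95 0 0.35; -35.5 -46 125 -0.004 0.35; -35.5 -46 150 -0.004 0.35; -35.5 -46 170 -0.004 0.35; -35.5 -46 180 -0.004 0.35; -35.5 -46 185 -0.004 0.35; -35.5 -46 185 -0.004 0.35"
}}

```text
time: 1.95
ee_pos: [0.5396, -0.2556, 0.0597]
tcp_rot: [[0.083, -0.997, -0.001], [-0.997, -0.083, 0.0], [-0.0, 0.001, -1.0]]
ft_force: [0.5, 1.3, 0.6]
opening: 0.354
```

```bash
sed -i 's/(abs(d)\/7.16).round(1)/round(abs(d)\/7.16,1)/' h.py; python3 -c "
from h import *
go(.540,-.2555,.017,-85.2)
print(r.tip_extent,r.get_obs()['opening'])
snap('wrist','w2')"
```

```text
t 1.95 cur [ 0.5396 -0.2556  0.0597] yaw -85.21 q7 -69.4 -> shift [-0.  -0.4 42.7] spin -0.0002 alt 3.141 rows 1.0 0.0
0.014 0.35412104212681667
```

View pics/w2.png

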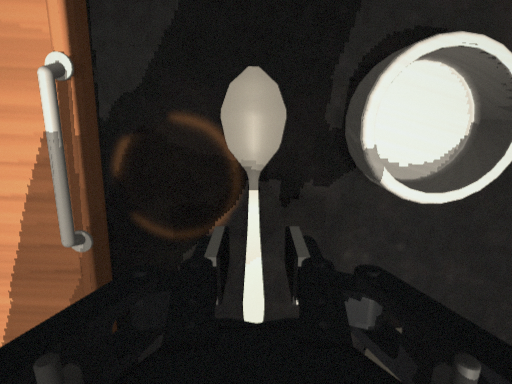

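Emit:
{"op": "apply_moves", "data": {
  "moves": "0 0 15 0 0.35; 0 0 30 0 0.35; 0 0 40 0 0.35; 0 0 43 0 0.35; 0 0 43 0 0; 0 0 43 0 0; 0 0 43 0 0; 0 0 43 0 0; 0 0 43 0 0; 0 0 30 0 0; 0 0 0 0 0; 0 0 -40 0 0",
  "newtons": 40
}}

```text
time: 3.0
ee_pos: [0.538, -0.2545, 0.0996]
tcp_rot: [[0.084, -0.996, -0.005], [-0.996, -0.084, 0.002], [-0.003, 0.005, -1.0]]
ft_force: [0.3, -0.3, -0.3]
opening: 0.064
```

```bash
python3 -c "
from h import *
go(.540,-.2555,.1,-85.2)
snap('wrist','w3')"
```

```text
t 3.0 cur [ 0.538  -0.2545  0.0996] yaw -85.18 q7 -69.0 -> shift [ 1.2 -1.9 -0.5] spin 0.0003 alt -3.141 rows 0.1 0.0
```

View pics/w3.png

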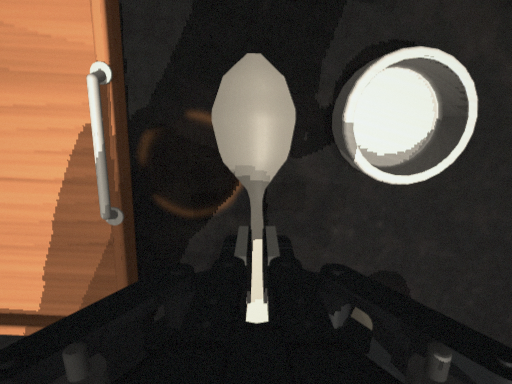

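```bash
python3 - <<'E'
from h import *
t=load('top0'); hsv=cv2.cvtColor(t[1],cv2.COLOR_RGB2HSV)
m=((hsv[...,0]>3)&(hsv[...,0]<22)&(hsv[...,1]>120)&(hsv[...,2]>90)).astype('uint8'); m[:130]=0;m[:,:165]=0;m[:,295:]=0;m[250:]=0
m=cv2.morphologyEx(m,cv2.MORPH_OPEN,np.ones((3,3)))
c=max(cv2.findContours(m,0,cv2.CHAIN_APPROX_NONE)[0],key=cv2.contourArea)[:,0]
P=np.array([onz(t,u,v,.024)[:2] for u,v in c])
# fit lines per side
L={}
for n,sel in {'front':P[:,0]<.413,'back':P[:,0]>.712,'left':P[:,1]>.172,'right':P[:,1]<-.142}.items():
    Q=P[sel]; 
    if n in('front','back'): Q=Q[abs(Q[:,1]-.015)<.14]; k=np.polyfit(Q[:,1],Q[:,0],1); print(n,len(Q),'ang',np.degrees(-np.arctan(k[0])),k)
    else: Q=Q[abs(Q[:,0]-.56)<.14]; k=np.polyfit(Q[:,0],Q[:,1],1); print(n,len(Q),'ang',np.degrees(np.arctan(k[0])),k)
print(cv2.minAreaRect((P*1000).astype('float32')))
E
```

```text
front 94 ang 1.5911627340943117 [-0.02777817  0.40098337]
back 90 ang 1.755450117748326 [-0.03064797  0.73183499]
left 91 ang 2.1314710386762155 [0.03721836 0.16175109]
right 57 ang 2.2723248634301516 [ 0.03968036 -0.17434538]
((565.6448974609375, 17.840774536132812), (331.1312255859375, 344.4397888183594), 1.7554569244384766)
```

```bash
python3 -c "
from h import *
gc((.5396,-.2556,.1,-85.2),.521,-.0766,.1,-88.1)"
```

```text
shift [-179.9    3.6    0. ] spin 0.0506 rows 4.3 0.4
```

Emit:
{"op": "apply_moves", "data": {
  "moves": "-20 0 0 0.01 0; -50 1 0 0.02 0; -85 2 0 0.03 0; -120 3 0 0.04 0; -145 3.6 0 0.05 0; -165 3.6 0 0.05 0; -176 3.6 0 0.05 0; -180 3.6 0 0.05 0; -180 3.6 0 0.05 0; -180 3.6 0 0.05 0"
}}

```text
time: 3.88
ee_pos: [0.5218, -0.0779, 0.1006]
tcp_rot: [[0.032, -0.999, 0.001], [-0.999, -0.032, -0.001], [0.001, -0.0, -1.0]]
ft_force: [-0.6, -0.7, -1.2]
opening: 0.062
```

```bash
python3 - <<'E'
from h import *
go(.521,-.0766,.026,-88.1)
t=snap('wrist','w4'); W=cloud(t)
q=(np.hypot(W[...,0]-.513,W[...,1]-.045)<.1)&(W[...,2]>.018)&(W[...,2]<.035); Q=W[q]
A=np.c_[2*Q[:,:2],np.ones(len(Q))]; s=np.linalg.lstsq(A,(Q[:,:2]**2).sum(1),rcond=None)[0]; print(len(Q),s,np.sqrt(s[2]+s[0]**2+s[1]**2),Q.min(0),Q.max(0))
E
```

```text
t 3.88 cur [ 0.5218 -0.0779  0.1006] yaw -88.14 q7 -89.4 -> shift [-1.4  0.8 74.6] spin -0.0008 alt 3.141 rows 1.8 0.0
3278 [ 0.51184403  0.04273041 -0.25706864] 0.08210696633825137 [ 0.42925448 -0.04107795  0.01800015] [0.5961682  0.12198427 0.02636212]
```

View pics/w4.png

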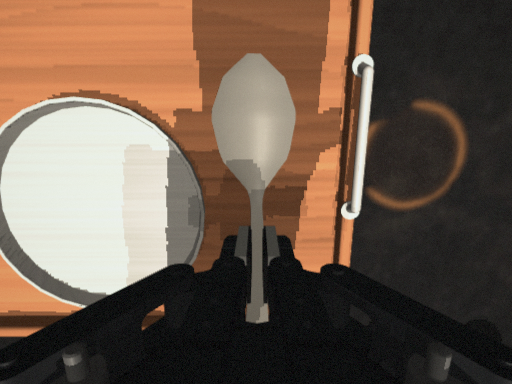

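Emit:
{"op": "apply_moves", "data": {
  "moves": "0 0 15 0 0; 0 0 35 0 0; 0 0 52 0 0; 0 0 64 0 0; 0 0 71 0 0; 0 0 74 0 0; 0 0 74 0 0; 0 0 74 0 0; 0 0 74 0 0.15; 0 0 74 0 0.25; 0 0 74 0 0.25; 0 0 74 0 0.25"
}}

```text
time: 4.93
ee_pos: [0.5218, -0.0764, 0.0265]
tcp_rot: [[0.034, -0.999, 0.001], [-0.999, -0.034, -0.0], [0.0, -0.001, -1.0]]
ft_force: [-0.8, 0.1, -0.1]
opening: 0.253
```

Emit:
{"op": "apply_moves", "data": {
  "moves": "0 0 -8 0 0.25; 0 0 -25 0 0.25; 0 0 -55 0 0.25; 0 0 -90 0 0.25; 0 0 -115 0 0.25; 0 0 -125 0 0.3; 0 0 -125 0 0.3"
}}

```text
time: 5.52
ee_pos: [0.5233, -0.0766, 0.1542]
tcp_rot: [[0.034, -0.999, 0.005], [-0.999, -0.034, -0.001], [0.001, -0.005, -1.0]]
ft_force: [0.8, -0.7, -0.0]
opening: 0.301
```

```bash
python3 - <<'E'
from h import *
go(.6094,-.3505,.2,-85)
t=snap('wrist','w5')
E
```

```text
t 5.52 cur [ 0.5233 -0.0766  0.1542] yaw -88.07 q7 -88.6 -> shift [276.7 -77.  -45.2] spin -0.0536 alt 3.088 rows 7.0 0.4
```

View pics/w5.png

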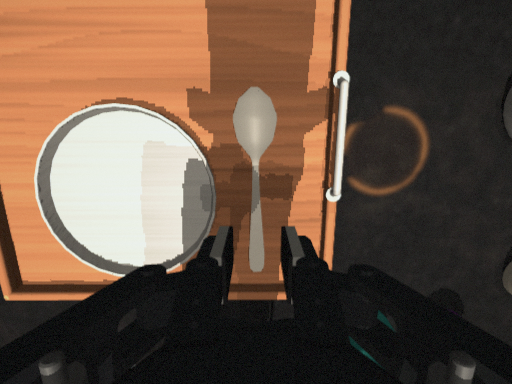

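```bash
python3 - <<'E'
from h import *
t=load('w5')
tip=onz(t,254.5,86.5,.014)[:2]; hb=onz(t,257.5,272,.012)[:2]; hm=onz(t,256,205,.02)[:2]
print(tip,hb,np.linalg.norm(tip-hb),np.degrees(np.arctan2(*(tip-hb)[::-1])),(tip+hb)/2)
gc((.523,-.0766,.152,-88.1),.6094,-.3105,.15,-88.1)
E
```

```text
[ 0.61424698 -0.07435777] [ 0.42958291 -0.08353843] 0.18489214008279317 2.846143763142138 [ 0.52191495 -0.0789481 ]
shift [236.6 -78.6   2. ] spin -0.0 rows 6.0 0.0
```

Emit:
{"op": "apply_moves", "data": {
  "moves": "20 -7 0 0 0.35; 55 -18 0 0 0.35; 95 -31 0 0 0.35; 135 -45 0 0 0.35; 170 -57 0 0 0.35; 200 -67 0 0 0.35; 220 -74 0 0 0.35; 232 -77 0 0 0.35; 236.6 -78.6 2 0 0.35; 236.6 -78.6 2 0 0.35; 236.6 -78.6 2 0 0.35"
}}

```text
time: 6.48
ee_pos: [0.6076, -0.308, 0.1481]
tcp_rot: [[0.035, -0.999, -0.002], [-0.999, -0.035, 0.002], [-0.002, 0.002, -1.0]]
ft_force: [0.2, 1.1, 0.2]
opening: 0.349
```

```bash
python3 - <<'E'
from h import *
go(.6094,-.3105,.026,-88.1)
t=snap('wrist','w6'); W=cloud(t)
q=(np.hypot(W[...,0]-.61,W[...,1]+.35)<.06)&(W[...,2]>.03)&(W[...,2]<.045); Q=W[q]
A=np.c_[2*Q[:,:2],np.ones(len(Q))]; s=np.linalg.lstsq(A,(Q[:,:2]**2).sum(1),rcond=None)[0]; print(len(Q),s,np.sqrt(s[2]+s[0]**2+s[1]**2),Q.min(0),Q.max(0))
E
```

```text
t 6.48 cur [ 0.6076 -0.308   0.1481] yaw -87.97 q7 -67.5 -> shift [  2.8  -1.9 122.1] spin 0.0022 alt -3.139 rows 2.9 0.0
2304 [ 0.61033285 -0.35021436 -0.49357141] 0.03981051152209279 [ 0.56855029 -0.39408622  0.0300153 ] [ 0.65296862 -0.30710913  0.03856752]
```

View pics/w6.png

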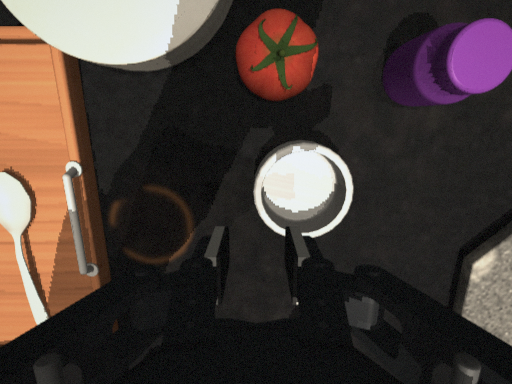

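Emit:
{"op": "apply_moves", "data": {
  "moves": "0 0 15 0 0.35; 0 0 45 0 0.35; 0 0 75 0 0.35; 0 0 98 0 0.35; 0 0 112 0 0.35; 0 0 120 0 0.35; 0 0 123 0 0.35; 0 0 123 0 0.35"
}}

```text
time: 7.2
ee_pos: [0.6085, -0.3098, 0.0267]
tcp_rot: [[0.034, -0.999, 0.0], [-0.999, -0.034, 0.0], [-0.0, -0.0, -1.0]]
ft_force: [-0.1, -0.6, -0.0]
opening: 0.345
```

```bash
python3 - <<'E'
from h import *
go(.6094,-.3105,.026,-88.1)
t=snap('wrist','w7')
E
```

```text
t 7.2 cur [ 0.6085 -0.3098  0.0267] yaw -88.03 q7 -68.2 -> shift [ 0.8 -0.9  0.7] spin 0.0012 alt -3.14 rows 0.0 0.0
```

View pics/w7.png

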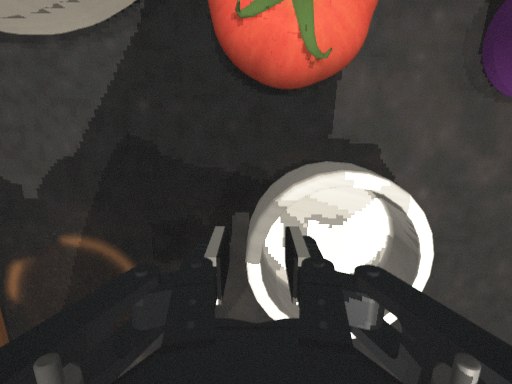

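Emit:
{"op": "apply_moves", "data": {
  "moves": "0 0 0 0 0; 0 0 0 0 0; 0 0 0 0 0; 0 0 0 0 0; 0 0 0 0 0; 0 0 -5 0 0; 0 0 -18 0 0; 0 0 -40 0 0; 0 0 -62 0 0; 0 0 -72 0 0; 0 0 -75 0 0; 0 0 -75 0 0",
  "newtons": 50
}}

```text
time: 8.25
ee_pos: [0.6085, -0.3105, 0.1023]
tcp_rot: [[0.034, -0.999, 0.001], [-0.999, -0.034, -0.001], [0.001, -0.001, -1.0]]
ft_force: [-0.4, 0.3, -1.5]
opening: 0.094
```

```bash
python3 - <<'E'
from h import *
go(.6684,-.0320,.1,-88.1)
t=snap('wrist','w8'); W=cloud(t)
q=(np.hypot(W[...,0]-.61,W[...,1]+.35)<.06)&(W[...,2]>.095)&(W[...,2]<.13); Q=W[q]
print(len(Q),((Q.min(0)+Q.max(0))/2).round(4),np.ptp(Q,axis=0)); A=np.c_[Q[:,:2],np.ones(len(Q))]; print(np.linalg.lstsq(A,Q[:,2],rcond=None)[0])
E
```

```text
t 8.25 cur [ 0.6085 -0.3105  0.1023] yaw -88.07 q7 -67.8 -> shift [-276.3  -69.3    2.2] spin 0.0005 alt -3.141 rows 6.8 0.0
9964 [ 0.6137 -0.3433  0.1125] [0.07984934 0.10225242 0.03498376]
[-0.0150028   0.05521659  0.1385199 ]
```

View pics/w8.png

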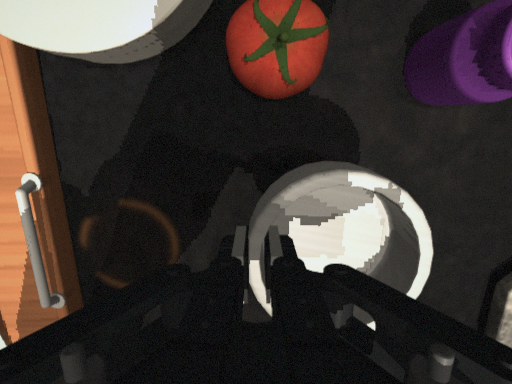

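Emit:
{"op": "apply_moves", "data": {
  "moves": "-10 0 -15 0 0; -30 -4 -35 0 0; -60 -10 -50 0 0; -95 -20 -50 0 0; -130 -30 -50 0 0; -165 -41 -50 0 0; -200 -52 -50 0 0; -230 -60 -50 0 0; -255 -66 -50 0 0; -270 -69 -45 0 0; -276 -69 -35 0 0; -276 -69 -20 0 0"
}}

```text
time: 9.3
ee_pos: [0.6677, -0.0306, 0.1204]
tcp_rot: [[0.036, -0.999, 0.0], [-0.999, -0.036, 0.0], [-0.0, -0.0, -1.0]]
ft_force: [-0.6, -0.6, -1.0]
opening: 0.092
```

Emit:
{"op": "apply_moves", "data": {
  "moves": "0 0 15 0 0; 0 0 32 0 0; 0 0 45 0 0; 0 0 53 0 0; 0 0 57 0 0; 0 0 57 0 0; 0 0 57 0 0"
}}

```text
time: 9.88
ee_pos: [0.668, -0.0324, 0.0646]
tcp_rot: [[0.033, -0.999, 0.0], [-0.999, -0.033, -0.0], [0.0, -0.0, -1.0]]
ft_force: [-0.6, 0.7, -0.8]
opening: 0.093
```

```bash
python3 - <<'E'
from h import *
go(.668,-.0320,.036,-88.1)
t=snap('wrist','w9')
E
```

```text
t 9.88 cur [ 0.668  -0.0324  0.0646] yaw -88.08 q7 -93.0 -> shift [-0.4 -0.  28.6] spin 0.0003 alt -3.141 rows 0.7 0.0
```

View pics/w9.png

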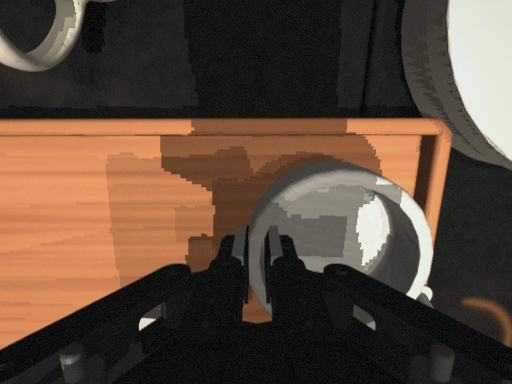

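Emit:
{"op": "apply_moves", "data": {
  "moves": "0 0 8 0 0; 0 0 18 0 0; 0 0 25 0 0; 0 0 28 0 0; 0 0 28.5 0 0; 0 0 28.5 0 0; 0 0 28.5 0 0.2; 0 0 28.5 0 0.35; 0 0 28.5 0 0.35; 0 0 28.5 0 0.35"
}}

```text
time: 10.77
ee_pos: [0.6677, -0.032, 0.0355]
tcp_rot: [[0.034, -0.999, -0.0], [-0.999, -0.034, -0.0], [0.0, 0.0, -1.0]]
ft_force: [-1.0, -0.4, 0.1]
opening: 0.351
```

Emit:
{"op": "apply_moves", "data": {
  "moves": "0 0 -8 0 0.35; 0 0 -25 0 0.35; 0 0 -50 0 0.35; 0 0 -80 0 0.35; 0 0 -110 0 0.5; 0 0 -135 0 0.7; 0 0 -150 0 1; 0 0 -155 0 1; 0 0 -155 0 1"
}}

```text
time: 11.52
ee_pos: [0.6686, -0.032, 0.1926]
tcp_rot: [[0.034, -0.999, 0.003], [-0.999, -0.034, -0.0], [0.0, -0.003, -1.0]]
ft_force: [-0.1, -1.2, -0.0]
opening: 0.999
```

```bash
python3 - <<'E'
from h import *
go(.4318,-.3772,.19,-88.1)
t=snap('wrist','w10'); W=cloud(t)
q=(np.hypot(W[...,0]-.67,W[...,1]+.072)<.06)&(W[...,2]>.038)&(W[...,2]<.055); Q=W[q]
A=np.c_[2*Q[:,:2],np.ones(len(Q))]; s=np.linalg.lstsq(A,(Q[:,:2]**2).sum(1),rcond=None)[0]; print(len(Q),s[:2],np.sqrt(s[2]+s[0]**2+s[1]**2))
A=np.c_[Q[:,:2],np.ones(len(Q))]; print(np.linalg.lstsq(A,Q[:,2],rcond=None)[0],np.median(Q[:,2]))
E
```

```text
t 11.52 cur [ 0.6686 -0.032   0.1926] yaw -88.07 q7 -92.1 -> shift [337.  248.3   1.9] spin 0.0006 alt -3.141 rows 10.0 0.0
1882 [ 0.66870035 -0.07261441] 0.039904402529887445
[0.00444515 0.00133618 0.04109773] 0.04430983265851235
```

View pics/w10.png

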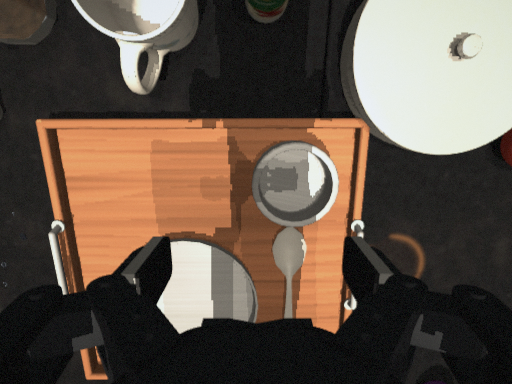

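```bash
python3 - <<'E'
from h import *
t=load('top0')
for n,(u,v) in {'purple':(338,259),'teal':(305,258)}.items(): print(n,onz(t,u,v,.086))
crop('w1',150,190,370,320,3,'w1d')
print(onz(load('w1'),325,247,.086))
gc((.668,-.032,.192,-88.1),.4318,-.3772,.192,-88.1)
E
```

```text
purple [ 0.35976152 -0.29571182  0.086     ]
teal [ 0.3599857  -0.20250823  0.086     ]
[ 0.43006917 -0.3764681   0.086     ]
shift [337.2 247.5   0. ] spin -0.0 rows 10.0 0.0
```

View pics/w1d.png

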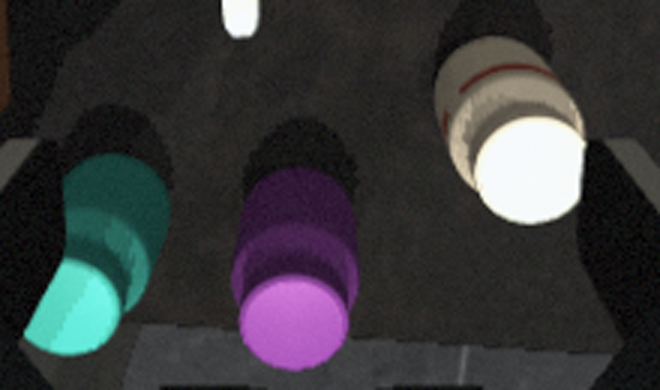

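Emit:
{"op": "apply_moves", "data": {
  "moves": "20 15 0 0 1; 50 37 0 0 1; 83 61 0 0 1; 116 85 0 0 1; 149 109 0 0 1; 182 133 0 0 1; 215 157 0 0 1; 248 181 0 0 1; 278 204 0 0 1; 305 224 0 0 1; 325 239 0 0 1; 334 245.5 0 0 1"
}}

```text
time: 12.57
ee_pos: [0.4293, -0.3774, 0.1891]
tcp_rot: [[0.028, -1.0, -0.004], [-1.0, -0.028, 0.0], [-0.0, 0.004, -1.0]]
ft_force: [-0.8, -0.5, -0.1]
opening: 0.996
```

Emit:
{"op": "apply_moves", "data": {
  "moves": "3 2 10 0 1; 3 2 25 0 1; 3 2 25 0 1; 3 2 25 0 1"
}}

```text
time: 12.9
ee_pos: [0.4322, -0.3746, 0.1641]
tcp_rot: [[0.037, -0.999, -0.002], [-0.999, -0.037, 0.003], [-0.003, 0.002, -1.0]]
ft_force: [0.2, -0.2, 0.6]
opening: 0.999
```

```bash
python3 - <<'E'
from h import *
go(.4314,-.377,.045,-88.1)
t=snap('wrist','w11'); W=cloud(t)
q=(np.hypot(W[...,0]-.43,W[...,1]+.377)<.04)&(W[...,2]>.08)&(W[...,2]<.095); Q=W[q]; print(len(Q),((Q.min(0)+Q.max(0))/2).round(4),np.ptp(Q,axis=0))
E
```

```text
t 12.9 cur [ 0.4322 -0.3746  0.1641] yaw -87.9 q7 -52.8 -> shift [  2.7   0.7 119.1] spin 0.0034 alt -3.138 rows 2.9 0.0
2392 [ 0.431  -0.3789  0.0841] [0.04275282 0.04310219 0.00819184]
```

View pics/w11.png

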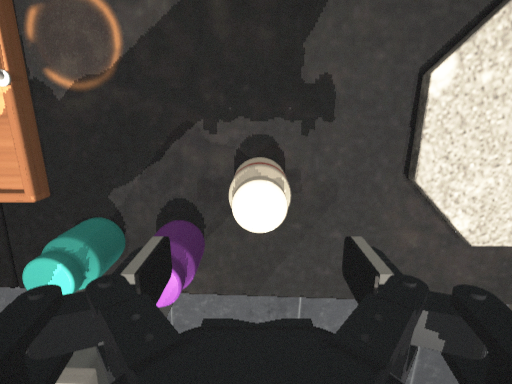

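Emit:
{"op": "apply_moves", "data": {
  "moves": "0.5 0.5 15 0 1; 0.5 0.5 40 0 1; 0.5 0.5 70 0 1; 0.5 0.5 95 0 1; 0.5 0.5 112 0 1; 0.5 0.5 119 0 1; 0.5 0.5 121 0 1; 0.5 0.5 121 0 0.8; 0.5 0.5 121 0 0.5; 0.5 0.5 121 0 0.5; 0.5 0.5 121 0 0.5; 0.5 0.5 121 0 0.5",
  "newtons": 40
}}

```text
time: 13.95
ee_pos: [0.4323, -0.3782, 0.0464]
tcp_rot: [[0.034, -0.999, 0.002], [-0.999, -0.034, -0.001], [0.002, -0.002, -1.0]]
ft_force: [-0.2, 1.2, 6.4]
opening: 0.609
```

```bash
python3 - <<'E'
from h import *
go(.654,.048,.2,-88.1)
t=snap('wrist','w12')
E
```

```text
t 13.95 cur [ 0.4323 -0.3782  0.0464] yaw -88.06 q7 -53.4 -> shift [-418.3 -236.3 -153.7] spin 0.0007 alt -3.141 rows 12.1 0.0
```

View pics/w12.png

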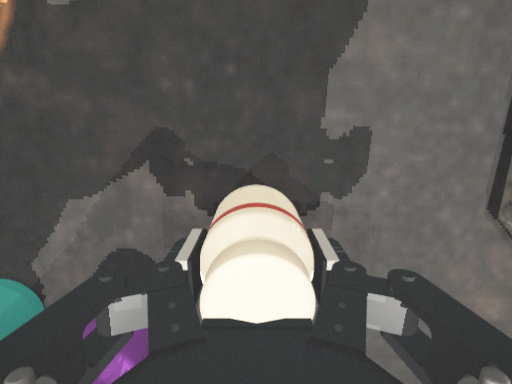

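Emit:
{"op": "apply_moves", "data": {
  "moves": "0 0 -6 0 0.5; -2 0 -25 0 0.5; -10 -4 -55 0 0.5; -30 -15 -80 0 0.5; -62 -33 -95 0 0.5; -98 -53 -100 0 0.5; -134 -73 -100 0 0.5; -170 -94 -100 0 0.5; -206 -115 -100 0 0.5; -242 -136 -100 0 0.5; -278 -157 -100 0 0.5; -314 -178 -100 0 0.5"
}}

```text
time: 15.0
ee_pos: [0.5992, -0.0561, 0.1457]
tcp_rot: [[0.034, -0.999, 0.001], [-0.999, -0.034, -0.0], [0.0, -0.001, -1.0]]
ft_force: [0.8, -0.3, -0.9]
opening: 0.606
```

Emit:
{"op": "apply_moves", "data": {
  "moves": "-32 -18 0 0 0.5; -62 -35 0 0 0.5; -85 -48 0 0 0.5; -98 -55 0 0 0.5; -104 -59 0 0 0.5; -104 -59 0 0 0.5; -104 -59 10 0 0.5; -104 -59 30 0 0.5; -104 -59 50 0 0.5; -104 -59 60 0 0.5; -104 -59 60 0 0.5; -104 -59 60 0 0.5"
}}

```text
time: 16.0
ee_pos: [0.6533, 0.0464, 0.0844]
tcp_rot: [[0.032, -0.999, -0.001], [-0.999, -0.032, -0.001], [0.001, 0.001, -1.0]]
ft_force: [0.0, 0.7, -0.3]
opening: 0.603
```

```bash
python3 - <<'E'
from h import *
go(.655,.048,.0555,-88.1)
t=snap('wrist','w13')
E
```

```text
t 16.0 cur [0.6533 0.0464 0.0844] yaw -88.16 q7 -99.0 -> shift [-1.6 -1.7 28.9] spin -0.0011 alt 3.14 rows 0.7 0.0
```

View pics/w13.png

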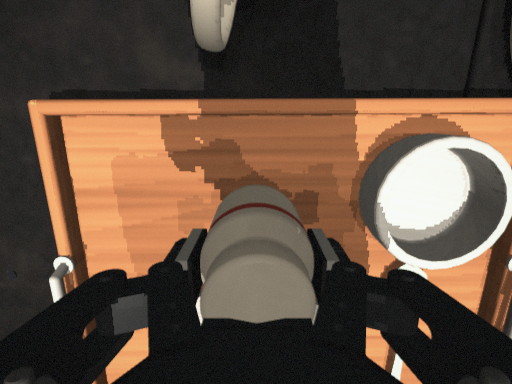

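Emit:
{"op": "apply_moves", "data": {
  "moves": "-1.5 -1 10 0 0.5; -1.5 -1 20 0 0.5; -1.5 -1 26 0 0.5; -1.5 -1 29 0 0.5; -1.5 -1 29.5 0 0.5; -1.5 -1 29.5 0 0.5; -1.5 -1 29.5 0 0.7; -1.5 -1 29.5 0 0.85; -1.5 -1 29.5 0 0.85; -1.5 -1 29.5 0 0.85"
}}

```text
time: 16.88
ee_pos: [0.6551, 0.0496, 0.0555]
tcp_rot: [[0.034, -0.999, 0.0], [-0.999, -0.034, 0.0], [-0.0, -0.0, -1.0]]
ft_force: [0.6, -0.7, -0.2]
opening: 0.85
```

Emit:
{"op": "apply_moves", "data": {
  "moves": "0 0 -8 0 0.85; 0 0 -25 0 0.85; 0 0 -50 0 0.85; 0 0 -80 0 0.85; 0 0 -110 0 0.9; 0 0 -130 0 1; 0 0 -140 0 1; 0 0 -142 0 1; 0 0 -142 0 1"
}}

```text
time: 17.63
ee_pos: [0.6548, 0.0495, 0.1974]
tcp_rot: [[0.034, -0.999, 0.0], [-0.999, -0.034, 0.0], [-0.0, -0.0, -1.0]]
ft_force: [0.0, 0.4, 0.8]
opening: 1.001
```

```bash
python3 - <<'E'
from h import *
go(.607,.340,.2,-88.1)
t=snap('wrist','w14'); W=cloud(t)
q=(np.hypot(W[...,0]-.654,W[...,1]-.048)<.04)&(W[...,2]>.085)&(W[...,2]<.11); Q=W[q]; print(len(Q),((Q.min(0)+Q.max(0))/2).round(4),np.ptp(Q,axis=0),np.median(Q[:,2]))
E
```

```text
t 17.63 cur [0.6548 0.0495 0.1974] yaw -88.06 q7 -98.5 -> shift [-291.9   38.    -2.6] spin 0.0007 alt -3.141 rows 7.1 0.0
1980 [0.6539 0.0482 0.0907] [0.04225386 0.04265404 0.01116693] 0.09405789353908765
```

View pics/w14.png

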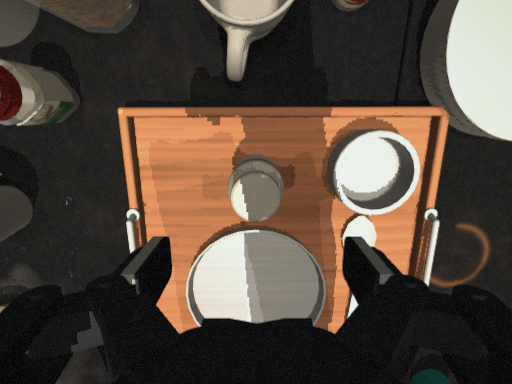

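Emit:
{"op": "apply_moves", "data": {
  "moves": "-20 3 -5 0 1; -50 7 -12 0 1; -85 12 -20 0 1; -120 16 -25 0 1; -155 21 -25 0 1; -190 25 -25 0 1; -225 30 -25 0 1; -255 34 -25 0 1; -276 36 -25 0 1; -288 38 -25 0 1; -292 38 -25 0 1; -292 38 -25 0 1"
}}

```text
time: 18.68
ee_pos: [0.6066, 0.34, 0.2209]
tcp_rot: [[0.035, -0.999, -0.002], [-0.999, -0.035, -0.001], [0.001, 0.002, -1.0]]
ft_force: [0.0, -0.5, -0.6]
opening: 1.003
```

Emit:
{"op": "apply_moves", "data": {
  "moves": "0 0 0 0 1; 0 0 0 0 1; 0 0 0 0 1"
}}

```text
time: 18.93
ee_pos: [0.6079, 0.338, 0.2223]
tcp_rot: [[0.031, -1.0, 0.0], [-1.0, -0.031, -0.001], [0.001, -0.0, -1.0]]
ft_force: [-0.1, -0.5, -0.3]
opening: 1.005
```

```bash
python3 - <<'E'
from h import *
go(.607,.340,.2,-88.1)
t=snap('wrist','w15'); W=cloud(t)
q=(np.hypot(W[...,0]-.607,W[...,1]-.34)<.055)&(W[...,2]>.095)&(W[...,2]<.115); Q=W[q]; print(len(Q),((Q.min(0)+Q.max(0))/2).round(4),np.ptp(Q,axis=0),np.median(Q[:,2]))
A=np.c_[2*Q[:,:2],np.ones(len(Q))]; s=np.linalg.lstsq(A,(Q[:,:2]**2).sum(1),rcond=None)[0]; print(len(Q),s[:2],np.sqrt(s[2]+s[0]**2+s[1]**2))
E
```

```text
t 18.93 cur [0.6079 0.338  0.2223] yaw -88.22 q7 -123.9 -> shift [-2.1  0.9 22.3] spin -0.002 alt 3.14 rows 0.5 0.0
1001 [0.6055 0.3396 0.1002] [0.07683918 0.07696281 0.01029373] 0.10251705635329708
1001 [0.60600181 0.33966793] 0.037058937399937555
```

View pics/w15.png

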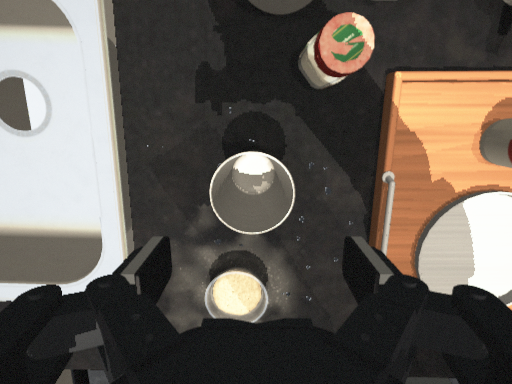

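Emit:
{"op": "apply_moves", "data": {
  "moves": "0 1 20 0 1; 0 1 45 0 1; 0 1 70 0 1; 0 1 88 0 1; 0 1 95 0 1; 0 1 95 0 1; 0 1 95 0 1; 0 1 95 0 1; 0 1 95 0 1"
}}

```text
time: 19.73
ee_pos: [0.607, 0.3406, 0.129]
tcp_rot: [[0.034, -0.999, 0.002], [-0.999, -0.034, 0.001], [-0.001, -0.002, -1.0]]
ft_force: [-0.2, 0.4, 0.5]
opening: 0.999
```

```bash
python3 - <<'E'
from h import *
go(.6058,.3396,.06,-88.1)
t=snap('wrist','w16'); W=cloud(t)
q=(np.hypot(W[...,0]-.607,W[...,1]-.34)<.055)&(W[...,2]>.095)&(W[...,2]<.115); Q=W[q]; print(len(Q),((Q.min(0)+Q.max(0))/2).round(4),np.ptp(Q,axis=0),np.median(Q[:,2]))
A=np.c_[2*Q[:,:2],np.ones(len(Q))]; s=np.linalg.lstsq(A,(Q[:,:2]**2).sum(1),rcond=None)[0]; print(len(Q),s[:2],np.sqrt(s[2]+s[0]**2+s[1]**2))
E
```

```text
t 19.73 cur [0.607  0.3406 0.129 ] yaw -88.07 q7 -124.6 -> shift [ 1.   1.4 69. ] spin 0.0005 alt -3.141 rows 1.7 0.0
2593 [0.6054 0.3399 0.1002] [0.07704592 0.0770894  0.01031728] 0.10211095925580216
2593 [0.60607139 0.33974561] 0.03701529473495559
```

View pics/w16.png

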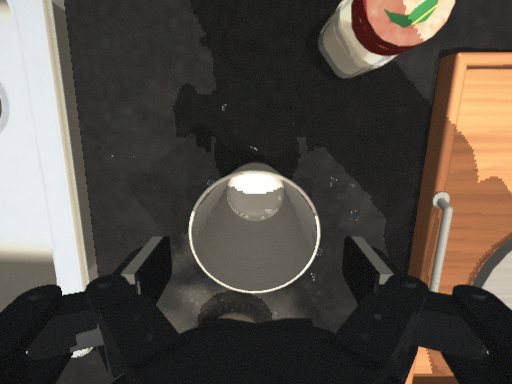

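Emit:
{"op": "apply_moves", "data": {
  "moves": "0.8 0.8 8 0 1; 0.8 0.8 18 0 1; 0.8 0.8 30 0 1; 0.8 0.8 42 0 1; 0.8 0.8 53 0 1; 0.8 0.8 61 0 1; 0.8 0.8 66 0 1; 0.8 0.8 67 0 1; 0.8 0.8 67 0 1"
}}

```text
time: 20.53
ee_pos: [0.6052, 0.3392, 0.0599]
tcp_rot: [[0.034, -0.999, -0.0], [-0.999, -0.034, -0.0], [0.0, 0.0, -1.0]]
ft_force: [0.6, -0.3, -0.8]
opening: 1.003
```

Emit:
{"op": "apply_moves", "data": {
  "moves": "0 0 0 0 0.9; 0 0 0 0 0.75; 0 0 0 0 0.65; 0 0 0 0 0.65; 0 0 0 0 0.65; 0 0 -4 0 0.65; 0 0 -12 0 0.65; 0 0 -25 0 0.65; 0 0 -35 0 0.65; 0 0 -38 0 0.65; 0 0 -38 0 0.65",
  "newtons": 40
}}

```text
time: 21.45
ee_pos: [0.6062, 0.3397, 0.1002]
tcp_rot: [[0.034, -0.999, 0.002], [-0.999, -0.034, 0.001], [-0.001, -0.002, -1.0]]
ft_force: [-0.8, -0.2, -0.6]
opening: 0.854
```

```bash
python3 - <<'E'
from h import *
go(.6687,-.0726,.2,-88.1)
t=snap('wrist','w17'); snap('scene','s17')
crop('s17',120,190,270,320,4,'s17c')
E
```

```text
t 21.45 cur [0.6062 0.3397 0.1002] yaw -88.07 q7 -124.8 -> shift [ 414.1  -48.8 -100.3] spin 0.0005 alt -3.141 rows 10.3 0.0
```

View pics/w17.png

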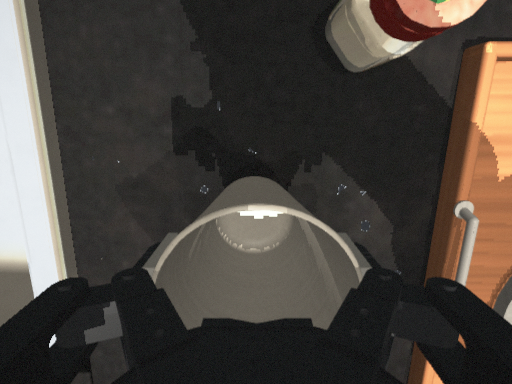

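View pics/s17c.png

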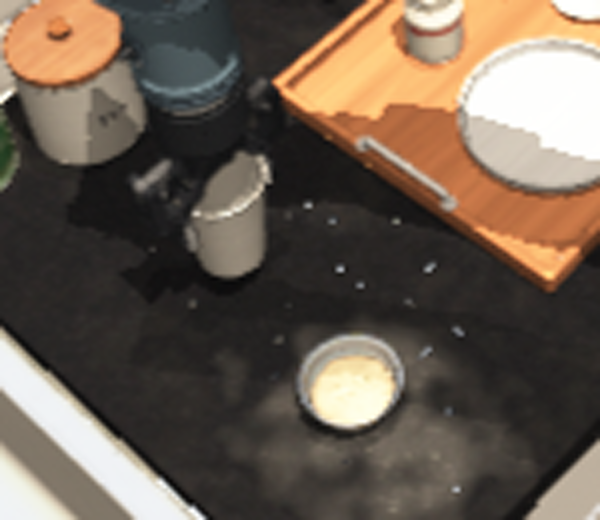

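```bash
python3 - <<'E'
from h import *
t=load('w17'); W=cloud(t)
q=(np.hypot(W[...,0]-.606,W[...,1]-.34)<.055)&(W[...,2]>.13)&(W[...,2]<.165); 
import numpy as np
ys,xs=np.nonzero(q); print(xs.min(),xs.max(),ys.min(),ys.max())
# top rim: max z per angle for far half
Q=W[q]; a=np.degrees(np.arctan2(Q[:,1]-.34,Q[:,0]-.606))
for k in range(-90,91,20):
    m=abs(a-k)<5
    if m.sum()>3: print(k,np.percentile(Q[m,2],97).round(4),np.hypot(Q[m,0]-.606,Q[m,1]-.34).max().round(4))
# lowest points (foot)
q=(np.hypot(W[...,0]-.606,W[...,1]-.34)<.04)&(W[...,2]>.02)&(W[...,2]<.06); Q=W[q]; print(len(Q),np.percentile(Q[:,2],[1,5,50]))
E
```

```text
45 418 199 383
-90 0.1647 0.055
-70 0.1606 0.0537
-50 0.1648 0.041
-30 0.1647 0.0405
-10 0.1647 0.0396
10 0.1646 0.0387
30 0.1646 0.0373
50 0.1649 0.0363
70 0.1622 0.0458
90 0.1645 0.055
3828 [0.03979644 0.04041276 0.04314247]
```

Emit:
{"op": "apply_moves", "data": {
  "moves": "0 0 -15 0 0.65; 0 0 -40 0 0.65; 8 -1 -70 0 0.65; 25 -3 -95 0 0.65; 52 -6 -105 0 0.65; 85 -10 -110 0 0.65; 120 -14 -110 0 0.65; 155 -18 -110 0 0.65; 190 -22 -110 0 0.65; 225 -27 -110 0 0.65; 260 -31 -110 0 0.65; 295 -35 -110 0 0.65"
}}

```text
time: 22.55
ee_pos: [0.6502, 0.0439, 0.209]
tcp_rot: [[0.034, -0.999, -0.0], [-0.999, -0.034, 0.0], [-0.0, 0.0, -1.0]]
ft_force: [0.7, -1.3, -1.3]
opening: 0.858
```

Emit:
{"op": "apply_moves", "data": {
  "moves": "33 -4 0 0 0.65; 63 -7 0 0 0.65; 88 -10 0 0 0.65; 106 -13 0 0 0.65; 116 -13.8 0 0 0.65; 119 -13.8 0 0 0.65; 119 -13.8 0 0 0.65; 119 -13.8 10 0 0.65; 119 -13.8 30 0 0.65; 119 -13.8 50 0 0.65; 119 -13.8 60 0 0.65; 119 -13.8 60 0 0.65"
}}

```text
time: 23.55
ee_pos: [0.6658, -0.0707, 0.145]
tcp_rot: [[0.036, -0.999, -0.006], [-0.999, -0.036, 0.001], [-0.001, 0.006, -1.0]]
ft_force: [0.1, 0.1, -0.7]
opening: 0.855
```

```bash
python3 - <<'E'
from h import *
go(.6687,-.0726,.075,-88.1)
t=snap('wrist','w18'); snap('scene','s18')
crop('s18',180,130,330,260,4,'s18c')
E
```

```text
t 23.55 cur [ 0.6658 -0.0707  0.145 ] yaw -87.92 q7 -87.7 -> shift [ 2.1 -3.2 70. ] spin 0.0031 alt -3.139 rows 1.7 0.0
```

View pics/w18.png

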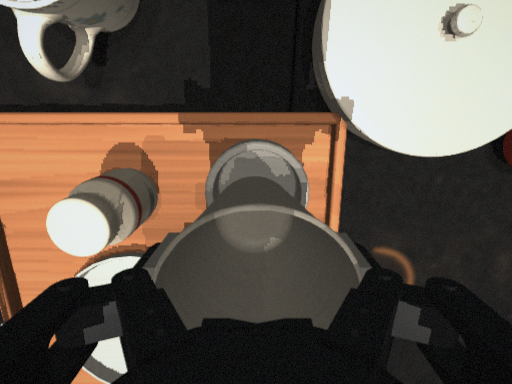

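View pics/s18c.png

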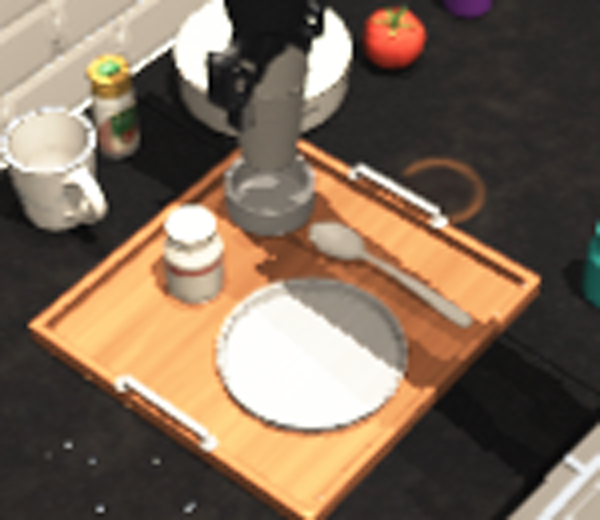

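Emit:
{"op": "apply_moves", "data": {
  "moves": "0 0 0 0 0.65; 0 0 5 0 0.65; 0 0 12 0 0.65; 0 0 18 0 0.65; 0 0 20 0 0.65; 0 0 20 0 0.65; 0 0 20 0 0.65"
}}

```text
time: 24.23
ee_pos: [0.6679, -0.0729, 0.128]
tcp_rot: [[0.034, -0.999, -0.0], [-0.999, -0.034, 0.0], [-0.0, 0.0, -1.0]]
ft_force: [0.3, 0.3, -0.4]
opening: 0.853
```

```bash
python3 - <<'E'
from h import *
go(.6687,-.0726,.075,-88.1)
t=snap('wrist','w19'); snap('top','t19')
crop('t19',220,110,320,210,5,'t19c')
E
```

```text
t 24.23 cur [ 0.6679 -0.0729  0.128 ] yaw -88.06 q7 -87.8 -> shift [-0.2 -0.8 53. ] spin 0.0007 alt -3.141 rows 1.3 0.0
```

View pics/w19.png

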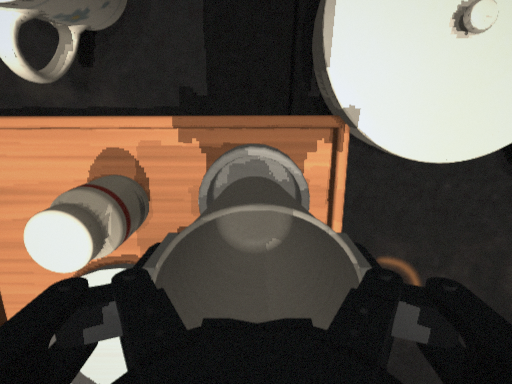

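Emit:
{"op": "apply_moves", "data": {
  "moves": "0 0 8 0 0.65; 0 0 18 0 0.65; 0 -0.5 28 0 0.65; 0 -0.5 37 0 0.65; 0 -0.5 45 0 0.65; 0 -0.5 50 0 0.65; 0 -0.5 52 0 0.65; 0 -0.5 53 0 0.65; 0 -0.5 53 0 0.65; 0 -0.5 53 0 0.65"
}}

```text
time: 25.17
ee_pos: [0.6689, -0.0728, 0.0756]
tcp_rot: [[0.034, -0.999, 0.001], [-0.999, -0.034, -0.0], [0.0, -0.001, -1.0]]
ft_force: [0.1, 0.1, -0.0]
opening: 0.856
```

```bash
python3 - <<'E'
from h import *
go(.6687,-.0726,.075,-88.1)
snap('scene','s20')
crop('s20',180,130,330,260,4,'s20c')
E
```

```text
t 25.17 cur [ 0.6689 -0.0728  0.0756] yaw -88.06 q7 -88.1 -> shift [-0.2  0.2  0.6] spin 0.0008 alt -3.141 rows 0.0 0.0
```

View pics/s20c.png

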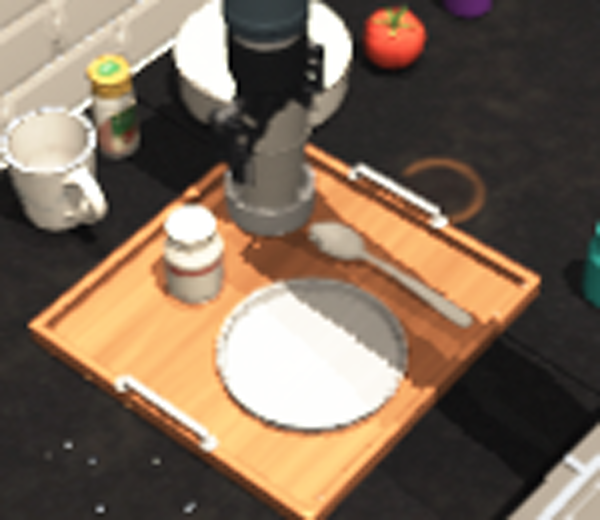

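Emit:
{"op": "apply_moves", "data": {
  "moves": "0 0 1 0 0.65; 0 0 1.5 0 0.65; 0 0 1.5 0 0.65; 0 0 1.5 0 0.9; 0 0 1.5 0 1; 0 0 1.5 0 1; 0 0 1.5 0 1; 0 0 1.5 0 1"
}}

```text
time: 25.88
ee_pos: [0.6685, -0.0728, 0.0736]
tcp_rot: [[0.034, -0.999, -0.0], [-0.999, -0.034, -0.0], [0.0, 0.0, -1.0]]
ft_force: [0.3, -0.7, 0.2]
opening: 1.0
```

```bash
python3 - <<'E'
from h import *
go(.6687,-.0726,.075,-88.1)
snap('wrist','w21'); 
E
```

```text
t 25.88 cur [ 0.6685 -0.0728  0.0736] yaw -88.06 q7 -88.1 -> shift [-0.2 -0.3 -1.4] spin 0.0007 alt -3.141 rows 0.0 0.0
```

View pics/w21.png

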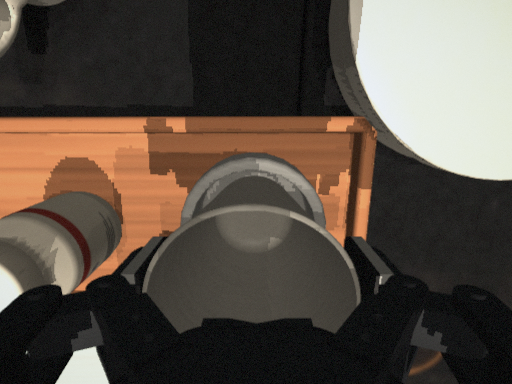

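Emit:
{"op": "apply_moves", "data": {
  "moves": "0 0 -5 0 1; 0 0 -13 0 1; 0 0 -22 0 1; 0 0 -32 0 1; 0 0 -42 0 1; 0 0 -55 0 1; 0 0 -80 0 1; 0 0 -110 0 1; 0 0 -130 0 1; 0 0 -140 0 1; 0 0 -140 0 1"
}}

```text
time: 26.85
ee_pos: [0.6702, -0.073, 0.2174]
tcp_rot: [[0.034, -0.999, 0.006], [-0.999, -0.034, -0.0], [0.001, -0.005, -1.0]]
ft_force: [0.4, 0.3, -0.2]
opening: 1.001
```

```bash
python3 - <<'E'
from h import *
go(.4495,.357,.2,-88.1)
t=snap('wrist','w22'); W=cloud(t)
q=(np.hypot(W[...,0]-.6687,W[...,1]+.073)<.055)&(W[...,2]>.105)&(W[...,2]<.13); Q=W[q]
A=np.c_[2*Q[:,:2],np.ones(len(Q))]; s=np.linalg.lstsq(A,(Q[:,:2]**2).sum(1),rcond=None)[0]; print(len(Q),s[:2],np.sqrt(s[2]+s[0]**2+s[1]**2),np.percentile(Q[:,2],[50,90,99]))
q=(np.hypot(W[...,0]-.6687,W[...,1]+.073)<.055)&(W[...,2]>.038)&(W[...,2]<.05); Q=W[q]
A=np.c_[2*Q[:,:2],np.ones(len(Q))]; s=np.linalg.lstsq(A,(Q[:,:2]**2).sum(1),rcond=None)[0]; print(len(Q),s[:2],np.sqrt(s[2]+s[0]**2+s[1]**2))
E
```

```text
t 26.85 cur [ 0.6702 -0.073   0.2174] yaw -88.07 q7 -87.4 -> shift [-437.2  206.2   16. ] spin 0.0005 alt -3.141 rows 11.6 0.0
1359 [ 0.6692266  -0.07342197] 0.03692468729107995 [0.11430675 0.11690359 0.11767505]
1002 [ 0.67549618 -0.07304713] 0.03439689361914188
```

View pics/w22.png

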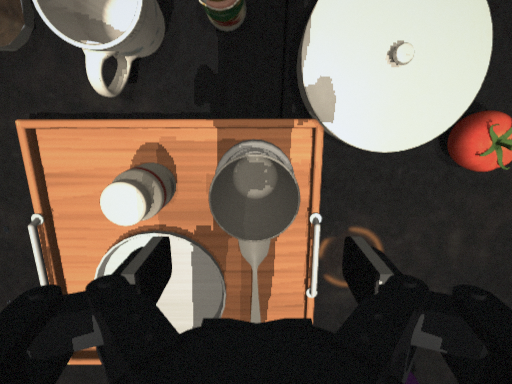

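```bash
python3 - <<'E'
from h import *
gc((.6688,-.0728,.215,-88.1),.4507,.321,.18,-88.1)
E
```

```text
shift [-400.8  204.9   35. ] spin -0.0 rows 10.8 0.0
```

Emit:
{"op": "apply_moves", "data": {
  "moves": "-15 8 0 0 1; -42 22 0 0 0.6; -77 40 0 0 0.4; -112 57 0 0 0.35; -147 75 0 0 0.35; -182 93 0 0 0.35; -217 111 0 0 0.35; -252 129 0 0 0.35; -287 147 5 0 0.35; -320 164 12 0 0.35; -350 179 20 0 0.35; -374 191 27 0 0.35"
}}

```text
time: 27.9
ee_pos: [0.4619, 0.2965, 0.1848]
tcp_rot: [[0.036, -0.999, -0.003], [-0.999, -0.036, -0.001], [0.001, 0.003, -1.0]]
ft_force: [-0.3, 0.5, -0.0]
opening: 0.352
```

Emit:
{"op": "apply_moves", "data": {
  "moves": "-16 8 5 0 0.35; -24 12 7 0 0.35; -27 13.5 8 0 0.35; -27 13.5 8 0 0.35; -27 13.5 8 0 0.35; -27 13.5 8 0 0.35; -27 13.5 8 0 0.35"
}}

```text
time: 28.48
ee_pos: [0.4516, 0.3197, 0.179]
tcp_rot: [[0.031, -1.0, 0.001], [-1.0, -0.031, -0.0], [0.0, -0.001, -1.0]]
ft_force: [0.2, -0.3, 0.5]
opening: 0.355
```

```bash
python3 - <<'E'
from h import *
go(.4507,.321,.036,-88.1)
t=snap('wrist','w23'); W=cloud(t)
q=(np.hypot(W[...,0]-.4495,W[...,1]-.357)<.055)&(W[...,2]>.033)&(W[...,2]<.045); Q=W[q]
A=np.c_[2*Q[:,:2],np.ones(len(Q))]; s=np.linalg.lstsq(A,(Q[:,:2]**2).sum(1),rcond=None)[0]; print(len(Q),s[:2],np.sqrt(s[2]+s[0]**2+s[1]**2),((Q.min(0)+Q.max(0))/2).round(4),np.ptp(Q,axis=0))
E
```

```text
t 28.48 cur [0.4516 0.3197 0.179 ] yaw -88.2 q7 -133.2 -> shift [ -1.4   1.  143. ] spin -0.0017 alt 3.14 rows 3.4 0.0
1009 [0.44804525 0.35637357] 0.038303400103585204 [0.448  0.3567 0.0357] [0.07991209 0.0806002  0.00541265]
```

View pics/w23.png

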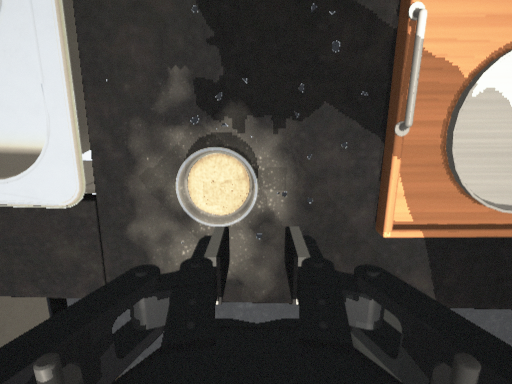

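Emit:
{"op": "apply_moves", "data": {
  "moves": "-0.5 1.8 15 0 0.35; -0.5 1.8 40 0 0.35; -0.5 1.8 65 0 0.35; -0.5 1.8 85 0 0.35; -0.5 1.8 98 0 0.35; -0.5 1.8 103 0 0.35; -0.5 1.8 103 0 0.35; -0.5 1.8 103 0 0.35; -0.5 1.8 103 0 0.35"
}}

```text
time: 29.28
ee_pos: [0.4496, 0.3219, 0.0769]
tcp_rot: [[0.033, -0.999, 0.002], [-0.999, -0.033, 0.001], [-0.001, -0.002, -1.0]]
ft_force: [0.5, -0.0, 0.1]
opening: 0.349
```

```bash
python3 - <<'E'
from h import *
go(.4495,.3206,.036,-88.1)
t=snap('wrist','w24')
E
```

```text
t 29.28 cur [0.4496 0.3219 0.0769] yaw -88.09 q7 -135.3 -> shift [ 1.3  0.2 40.9] spin 0.0002 alt -3.141 rows 1.0 0.0
```

View pics/w24.png

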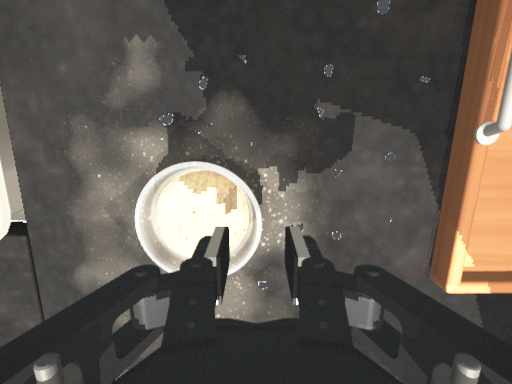

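Aligned over the wall. Descend, close gently, lift a little.

Emit:
{"op": "apply_moves", "data": {
  "moves": "0.7 0 8 0 0.35; 0.7 0 20 0 0.35; 0.7 0 32 0 0.35; 0.7 0 39 0 0.35; 0.7 0 42 0 0.35; 0.7 0 42 0 0.35; 0.7 0 42 0 0.2; 0.7 0 42 0 0.05; 0.7 0 42 0 0; 0.7 0 42 0 0; 0.7 0 42 0 0; 0.7 0 42 0 0",
  "newtons": 35
}}

```text
time: 30.33
ee_pos: [0.4496, 0.3214, 0.0352]
tcp_rot: [[0.034, -0.999, 0.002], [-0.999, -0.034, 0.001], [-0.001, -0.002, -1.0]]
ft_force: [-1.5, -1.7, 9.3]
opening: 0.071
```

Emit:
{"op": "apply_moves", "data": {
  "moves": "0 0 -2 0 0; 0 0 -6 0 0; 0 0 -10 0 0; 0 0 -14 0 0; 0 0 -16 0 0; 0 0 -16 0 0"
}}

```text
time: 30.83
ee_pos: [0.4488, 0.3199, 0.0499]
tcp_rot: [[0.033, -0.999, -0.0], [-0.999, -0.033, -0.001], [0.001, 0.0, -1.0]]
ft_force: [0.4, 0.0, -1.1]
opening: 0.05
```

```bash
python3 - <<'E'
from h import *
go(.4495,.3206,.036,-88.1)
t=snap('wrist','w25'); snap('scene','s25'); crop('s25',150,240,270,330,5,'s25c')
E
```

```text
t 30.83 cur [0.4488 0.3199 0.0499] yaw -88.1 q7 -135.8 -> shift [-0.7 -0.7 13.9] spin 0.0 alt -3.142 rows 0.3 0.0
```

View pics/w25.png

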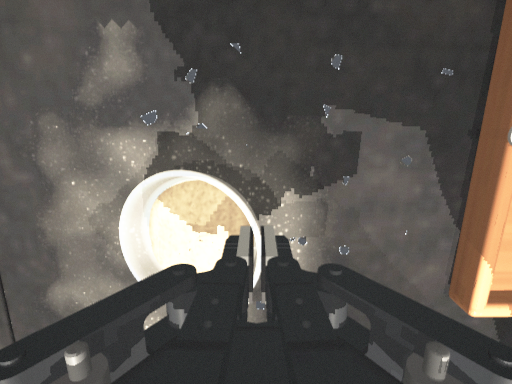

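View pics/s25c.png

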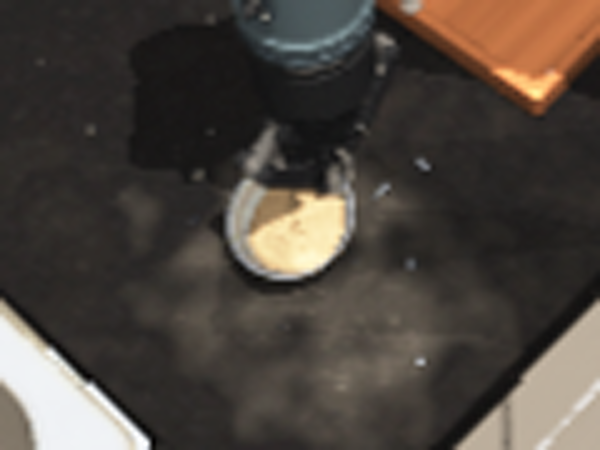

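```bash
python3 - <<'E'
from h import *
t=load('w25'); W=cloud(t)
h=np.hypot(W[...,0]-.448,W[...,1]-.356)
q=(h<.06)&(W[...,2]>.02)&(W[...,2]<.09); q[:,235:]=False
Q=W[q]
for a0 in range(-180,180,30):
    a=np.degrees(np.arctan2(Q[:,1]-.356,Q[:,0]-.448)); m=(abs(a-a0)<8)&(np.hypot(Q[:,0]-.448,Q[:,1]-.356)<.045)
    if m.sum()>5: print(a0,np.percentile(Q[m,2],[50,95]).round(4))
# paste plane
q=(h<.025)&(W[...,2]>.01); Q=W[q]; A=np.c_[Q[:,0]-.448,Q[:,1]-.356,np.ones(len(Q))]; print(len(Q),np.linalg.lstsq(A,Q[:,2],rcond=None)[0])
t=load('w24'); W=cloud(t);h=np.hypot(W[...,0]-.448,W[...,1]-.356);q=(h<.025)&(W[...,2]>.01); q[:,215:]=False;Q=W[q]; A=np.c_[Q[:,0]-.448,Q[:,1]-.356,np.ones(len(Q))]; print(len(Q),np.linalg.lstsq(A,Q[:,2],rcond=None)[0])
E
```

```text
-180 [0.0334 0.0345]
-150 [0.0356 0.0893]
-120 [0.0357 0.037 ]
-90 [0.0361 0.0373]
-60 [0.0799 0.0894]
-30 [0.0339 0.0886]
0 [0.0293 0.0439]
30 [0.0284 0.039 ]
60 [0.028  0.0358]
90 [0.0277 0.0346]
120 [0.0291 0.0355]
150 [0.0312 0.0332]
18844 [1.06615944 0.60830776 0.08367958]
18071 [1.13003586 0.41595301 0.1087886 ]
```

```bash
python3 - <<'E'
from h import *
crop('w25',100,150,300,350,4,'w25c')
E
```

```text
(no output)
```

View pics/w25c.png

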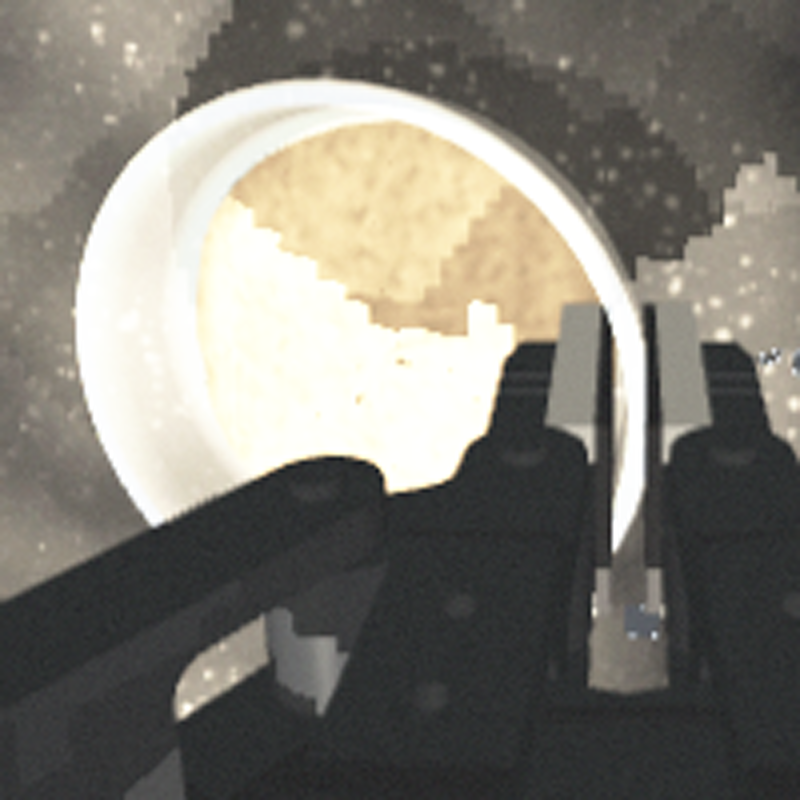

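```bash
cat >> h.py <<'E'
def paste(tag,c):
    t=load(tag); W=cloud(t); hsv=cv2.cvtColor(t[1],cv2.COLOR_RGB2HSV)
    h=np.hypot(W[...,0]-c[0],W[...,1]-c[1])
    q=(h<.027)&np.isfinite(W[...,2])&(hsv[...,0]<28)&(hsv[...,2]>110)&(hsv[...,1]>25)
    Q=W[q]; keep=np.ones(len(Q),bool)
    for _ in range(6):
        A=np.c_[Q[:,0]-c[0],Q[:,1]-c[1],np.ones(len(Q))]; s=np.linalg.lstsq(A[keep],Q[keep,2],rcond=None)[0]; e=abs(A@s-Q[:,2]); keep=e<max(.002,2*np.median(e))
    print(tag,len(Q),keep.sum(),'slopes',s.round(3),'resid',np.median(e).round(4),'tilt',np.hypot(*s[:2]).round(3))
E
python3 - <<'E'
from h import *
paste('w23',(.4483,.3566));paste('w24',(.4483,.3566));paste('w25',(.448,.356))
E
```

```text
w23 2198 1858 slopes [-0.09   0.016  0.025] resid 0.0012 tilt 0.091
w24 1047 823 slopes [-0.199  0.06   0.026] resid 0.0009 tilt 0.208
w25 2391 1871 slopes [-0.27  -0.276  0.034] resid 0.0008 tilt 0.386
```

```bash
cat >> h.py <<'E'
def rimfit(tag,px,c0,rad=.0405):
    from scipy.optimize import least_squares
    t=load(tag); px=np.array(px,float); a=np.linspace(0,2*np.pi,361)
    def f(p):
        n=np.array([p[3],p[4],1]); n/=np.linalg.norm(n); e1=np.cross([0,1,0],n); e1/=np.linalg.norm(e1); e2=np.cross(n,e1)
        C=p[:3]+rad*(np.cos(a)[:,None]*e1+np.sin(a)[:,None]*e2); q=proj(t,C)
        d=np.linalg.norm(px[:,None]-q[None],axis=2).min(1); return d
    def g(p): return np.r_[f(p)]
    best=None
    for n0 in [(0,0),(0,.3),(0,-.3),(.2,0),(-.2,0)]:
        s=least_squares(g,[*c0,*n0],x_scale=[.01,.01,.01,.1,.1],diff_step=1e-4)
        if best is None or s.cost<best.cost: best=s
    print(tag,'centre',best.x[:3].round(4),'normal',best.x[3:].round(3),'rms px',np.sqrt(2*best.cost/len(px)).round(2))
E
python3 - <<'E'
from h import *
P=[(75,310),(300,80),(490,150),(630,290),(648,400),(640,470),(615,550),(150,525),(180,150),(95,235),(95,410),(400,100),(570,215)]
rimfit('w25',[(100+x/4,150+y/4) for x,y in P],(.448,.356,.045))
crop('w24',120,150,280,290,5,'w24c')
E
```

```text
w25 centre [0.4453 0.3539 0.0394] normal [0.017 0.217] rms px 1.63
```

View pics/w24c.png

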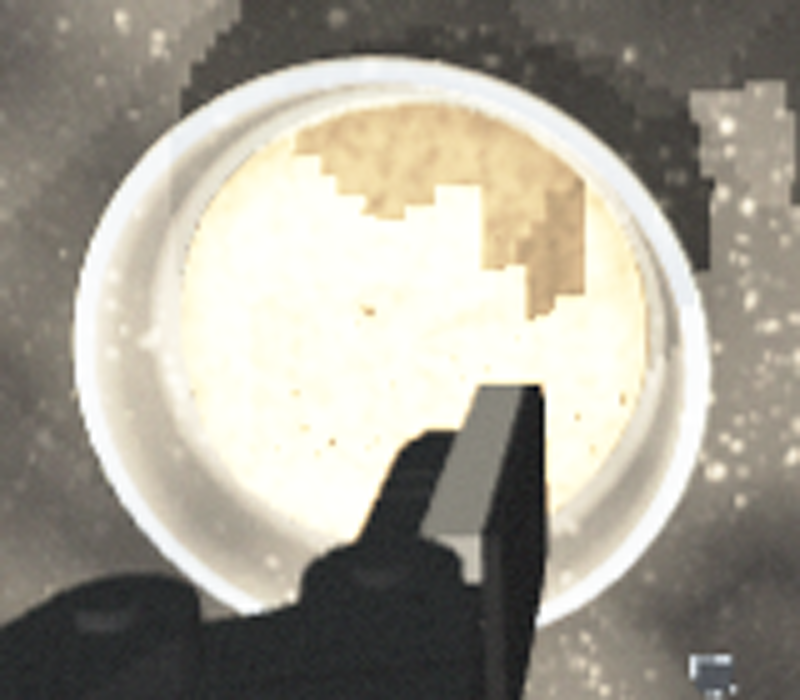

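Emit:
{"op": "apply_moves", "data": {
  "moves": "0 0 3 0 0; 0 0 7 0 0; 0 0 11 0 0; 0 0 14 0 0; 0 0 15 0 0; 0 0 15 0 0; 0 0 15 0 0.1; 0 0 15 0 0.2; 0 0 15 0 0.3; 0 0 15 0 0.35; 0 0 15 0 0.35; 0 0 15 0 0.35"
}}

```text
time: 31.93
ee_pos: [0.4486, 0.321, 0.0345]
tcp_rot: [[0.034, -0.999, -0.0], [-0.999, -0.034, 0.0], [-0.0, 0.0, -1.0]]
ft_force: [0.1, -0.3, -0.5]
opening: 0.349
```

```bash
python3 - <<'E'
from h import *
go(.4483,.3566,.1,-88.1)
snap('wrist','w26')
E
```

```text
t 31.93 cur [0.4486 0.321  0.0345] yaw -88.04 q7 -136.0 -> shift [-35.6  -0.9 -65.5] spin 0.0011 alt -3.14 rows 1.8 0.0
```

View pics/w26.png

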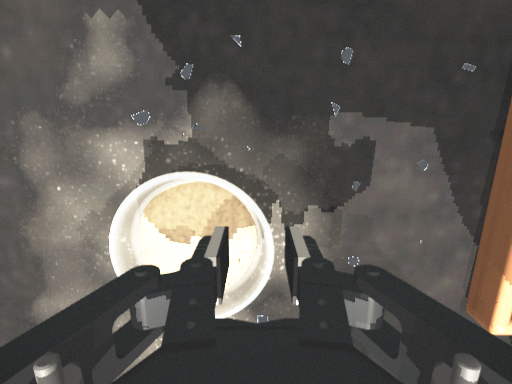

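Emit:
{"op": "apply_moves", "data": {
  "moves": "0 0 -10 0 0.35; 0 0 -30 0 0.35; 0 0 -55 0 0.5; 0 0 -75 0 0.8; -10 0 -85 0 1; -25 0 -85 0 1; -35 -0.5 -85 0 1; -37 -0.5 -85 0 1; -37 -0.5 -85 0 1; -37 -0.5 -85 0 1; -37 -0.5 -85 0 1"
}}

```text
time: 32.9
ee_pos: [0.4477, 0.3567, 0.1188]
tcp_rot: [[0.033, -0.999, -0.001], [-0.999, -0.033, -0.002], [0.002, 0.001, -1.0]]
ft_force: [-0.2, 0.4, 0.6]
opening: 1.0
```

```bash
python3 - <<'E'
from h import *
t=snap('wrist','w27'); W=cloud(t)
q=(np.hypot(W[...,0]-.4483,W[...,1]-.3555)<.055)&(W[...,2]>.033)&(W[...,2]<.045); Q=W[q]
A=np.c_[2*Q[:,:2],np.ones(len(Q))]; s=np.linalg.lstsq(A,(Q[:,:2]**2).sum(1),rcond=None)[0]; print(len(Q),s[:2],np.sqrt(s[2]+s[0]**2+s[1]**2),((Q.min(0)+Q.max(0))/2).round(4),np.ptp(Q,axis=0))
go(s[0],s[1],.06,-88.1)
E
```

```text
1631 [0.44908624 0.35060679] 0.03825992726229117 [0.4486 0.3506 0.0357] [0.08058763 0.08087341 0.00544137]
t 32.95 cur [0.4479 0.3568 0.1191] yaw -88.1 q7 -137.3 -> shift [ 6.1 -1.1 59.1] spin 0.0 alt -3.142 rows 1.4 0.0
```

View pics/w27.png

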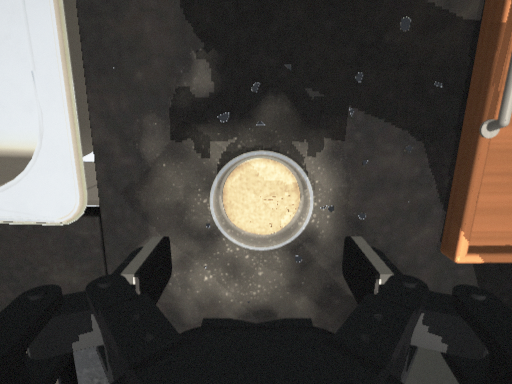

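Emit:
{"op": "apply_moves", "data": {
  "moves": "3 -0.5 15 0 1; 6.2 -1 35 0 1; 6.2 -1 55 0 1; 6.2 -1 65 0 1; 6.2 -1 70 0 1; 6.2 -1 70 0 1; 6.2 -1 70 0 1; 6.2 -1 70 0 1"
}}

```text
time: 33.62
ee_pos: [0.4498, 0.3522, 0.0508]
tcp_rot: [[0.034, -0.999, 0.001], [-0.999, -0.034, 0.001], [-0.001, -0.001, -1.0]]
ft_force: [0.2, 0.3, 0.6]
opening: 0.997
```

```bash
python3 - <<'E'
from h import *
t=snap('wrist','w28'); W=cloud(t)
q=(np.hypot(W[...,0]-.4488,W[...,1]-.3506)<.055)&(W[...,2]>.033)&(W[...,2]<.045); Q=W[q]
A=np.c_[2*Q[:,:2],np.ones(len(Q))]; s=np.linalg.lstsq(A,(Q[:,:2]**2).sum(1),rcond=None)[0]; print(len(Q),s[:2],np.sqrt(s[2]+s[0]**2+s[1]**2),((Q.min(0)+Q.max(0))/2).round(4),np.ptp(Q,axis=0))
go(s[0],s[1],.034,-88.1)
E
```

```text
3273 [0.44931995 0.35063606] 0.038166089944246896 [0.4487 0.3507 0.036 ] [0.08035664 0.08070989 0.00606246]
t 33.67 cur [0.4498 0.3522 0.0508] yaw -88.06 q7 -138.0 -> shift [ 1.6  0.6 16.8] spin 0.0007 alt -3.141 rows 0.4 0.0
```

View pics/w28.png

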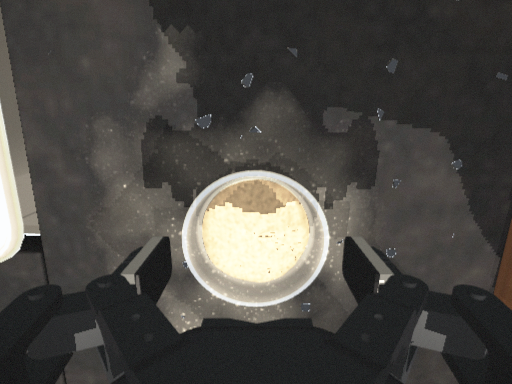

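```bash
python3 - <<'E'
from h import *
crop('w28',120,170,390,310,2.9,'w28c')
E
```

```text
(no output)
```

View pics/w28c.png

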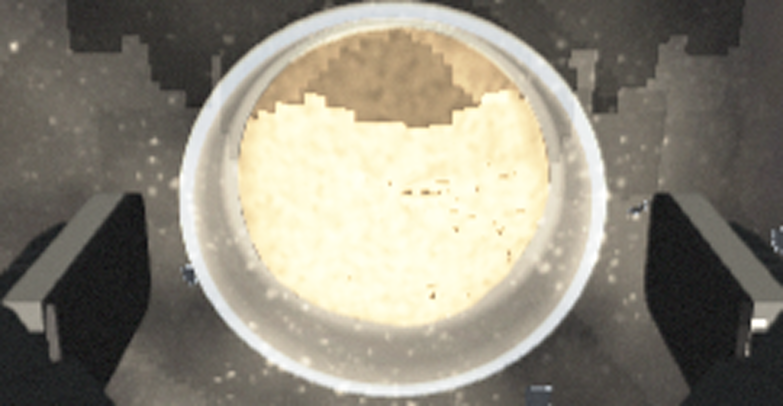

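Emit:
{"op": "apply_moves", "data": {
  "moves": "0 0 4 0 1; 0 0 7 0 1; 0 0 8 0 1; 0 0 8 0 1; 0 0 8 0 1; 0 0 8 0 1; 0 0 8 0 1; 0 0 8 0 1"
}}

```text
time: 34.33
ee_pos: [0.4493, 0.3516, 0.0419]
tcp_rot: [[0.034, -0.999, 0.0], [-0.999, -0.034, 0.0], [-0.0, -0.0, -1.0]]
ft_force: [-0.6, -1.2, 0.3]
opening: 0.999
```

```bash
python3 - <<'E'
from h import *
t=snap('wrist','w29'); print(t[0]['ee_pos'])
t=snap('wrist','w29'); print(t[0]['ee_pos'])
crop('w29',120,170,390,310,2.9,'w29c')
E
```

```text
[0.44929555 0.35162239 0.04185689]
[0.44930832 0.35163672 0.04185252]
```

View pics/w29c.png

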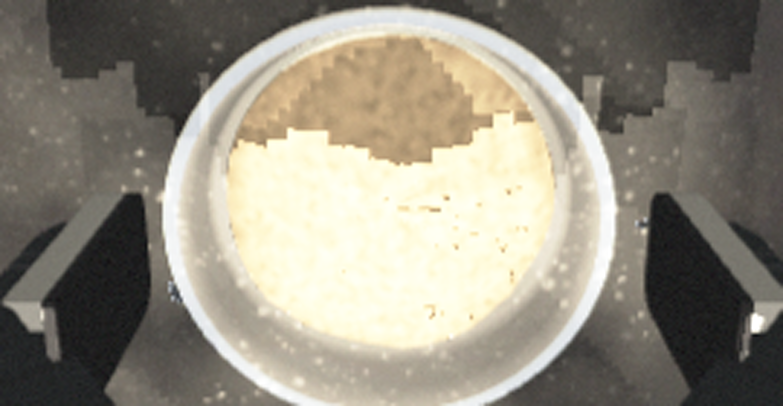

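Emit:
{"op": "apply_moves", "data": {
  "moves": "-0.7 0 0 0 1; -1.4 0 0 0 1; -1.4 0 2 0 1; -1.4 0 4 0 1; -1.4 0 5 0 1; -1.4 0 5 0 1; -1.4 0 5 0 1; -1.4 0 5 0 1"
}}

```text
time: 35.1
ee_pos: [0.4492, 0.353, 0.0368]
tcp_rot: [[0.034, -0.999, -0.0], [-0.999, -0.034, -0.0], [0.0, 0.0, -1.0]]
ft_force: [-0.2, -0.4, -0.8]
opening: 1.002
```

```bash
python3 - <<'E'
from h import *
t=snap('wrist','w30'); print(t[0]['ee_pos'])
crop('w30',120,170,390,310,2.9,'w30c')
E
```

```text
[0.449209   0.35298177 0.0367647 ]
```

View pics/w30c.png

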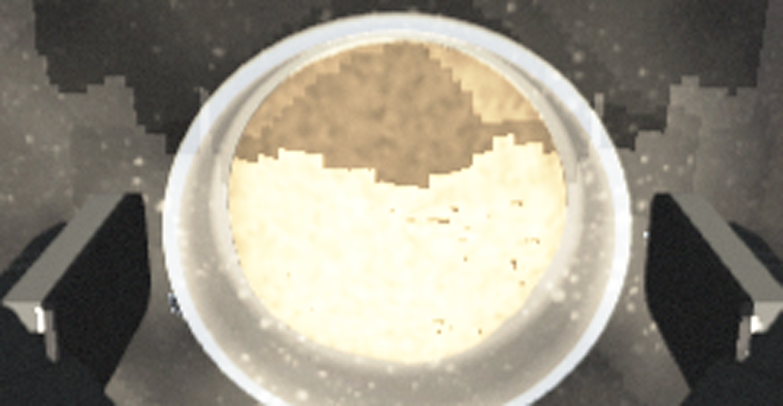

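Emit:
{"op": "apply_moves", "data": {
  "moves": "0 -0.8 0 0 1; 0 -1.5 1 0 1; 0 -1.5 2 0 1; 0 -1.5 3 0 1; 0 -1.5 4 0 1; 0 -1.5 4 0 1; 0 -1.5 4 0 1"
}}

```text
time: 35.73
ee_pos: [0.4506, 0.353, 0.0326]
tcp_rot: [[0.034, -0.999, -0.0], [-0.999, -0.034, -0.0], [0.0, 0.0, -1.0]]
ft_force: [-0.2, 0.2, -0.3]
opening: 0.998
```

```bash
python3 - <<'E'
from h import *
t=snap('wrist','w31'); print(t[0]['ee_pos'],t[0]['ft_force'])
crop('w31',120,170,390,310,2.9,'w31c')
E
```

```text
[0.45058885 0.35298455 0.03264116] [-0.20239278  0.15891631 -0.30450724]
```

View pics/w31c.png

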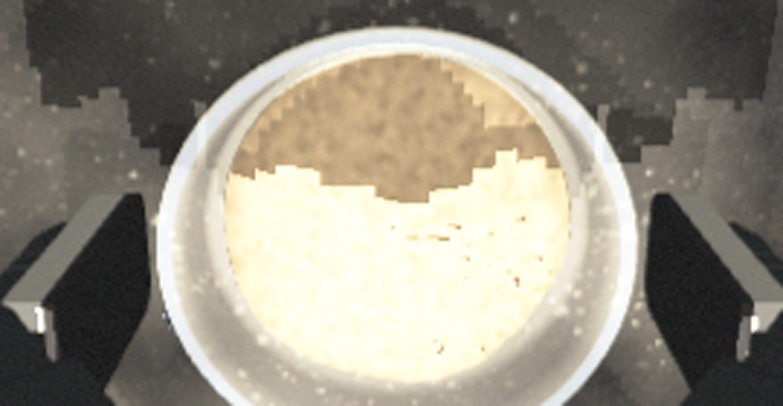

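Emit:
{"op": "apply_moves", "data": {
  "moves": "0 0 1 0 1; 0 0 2 0 1; 0 0 3 0 1; 0 0 4 0 1; 0 0 5 0 1; 0 0 6 0 1; 0 0 6 0 1; 0 0 6 0 1"
}}

```text
time: 36.45
ee_pos: [0.4507, 0.353, 0.0267]
tcp_rot: [[0.034, -0.999, -0.0], [-0.999, -0.034, -0.0], [0.0, 0.0, -1.0]]
ft_force: [-0.5, -0.3, 0.0]
opening: 1.006
```

```bash
python3 - <<'E'
from h import *
t=snap('wrist','w32'); print(t[0]['ee_pos'],t[0]['ft_force'])
crop('w32',120,170,390,310,2.9,'w32c')
E
```

```text
[0.45066373 0.35301476 0.02668854] [-0.53070052 -0.34618085  0.03328448]
```

View pics/w32c.png

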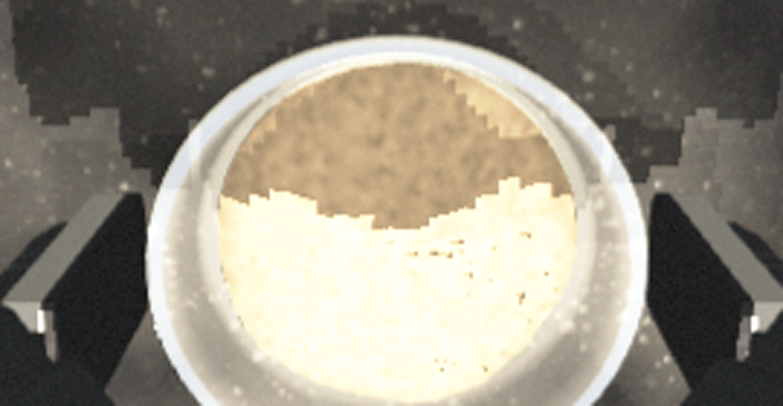

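Emit:
{"op": "apply_moves", "data": {
  "moves": "0 0 0 0 0.96; 0 0 0 0 0.92; 0 0 0 0 0.88; 0 0 0 0 0.85; 0 0 0 0 0.85; 0 0 -1 0 0.85; 0 0 -2.5 0 0.85; 0 0 -4.5 0 0.85; 0 0 -6 0 0.85; 0 0 -6 0 0.85",
  "newtons": 30
}}

```text
time: 37.33
ee_pos: [0.4508, 0.3531, 0.033]
tcp_rot: [[0.034, -0.999, 0.0], [-0.999, -0.034, 0.0], [-0.0, -0.0, -1.0]]
ft_force: [0.8, -1.1, -0.6]
opening: 0.906
```

```bash
python3 - <<'E'
from h import *
t=snap('wrist','w33'); print(t[0]['ee_pos'],t[0]['ft_force'])
crop('w33',100,150,412,384,2.5,'w33c')
snap('scene','s33'); crop('s33',150,240,270,330,5,'s33c')
E
```

```text
[0.45084034 0.35314485 0.03301748] [ 0.8065058  -1.06908995 -0.61770554]
```

View pics/w33c.png

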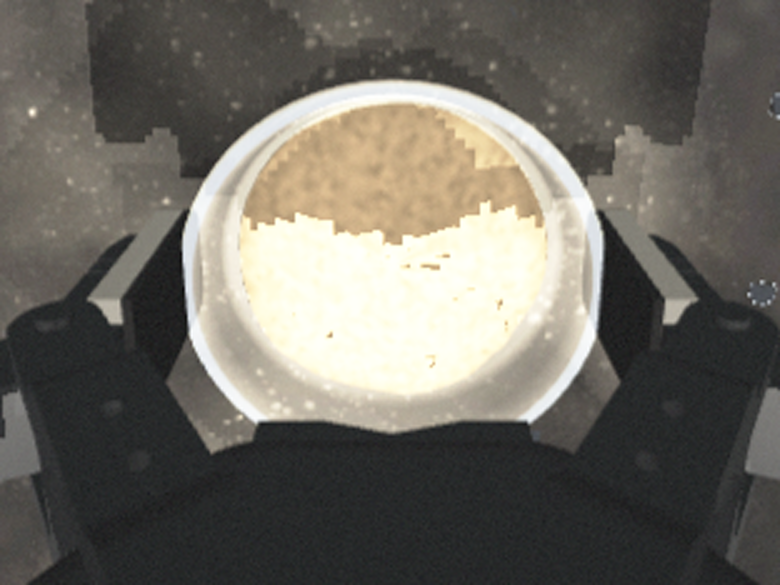

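View pics/s33c.png

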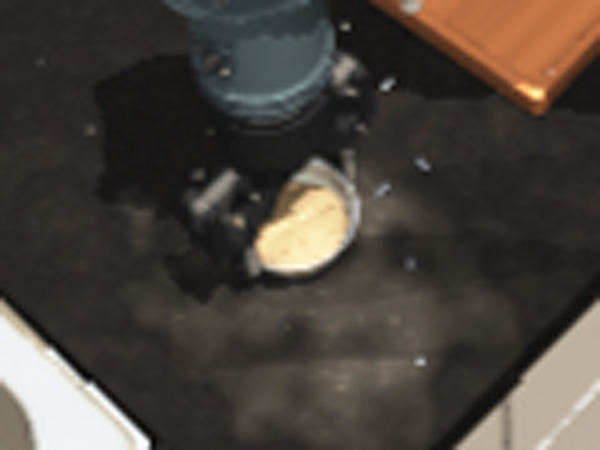

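Emit:
{"op": "apply_moves", "data": {
  "moves": "0 0 0 0 0.8; 0 0 0 0 0.8; 0 0 0 0 0.8; 0 0 -2 0 0.8; 0 0 -4 0 0.8; 0 0 -4 0 0.8",
  "newtons": 40
}}

```text
time: 37.93
ee_pos: [0.451, 0.3532, 0.0372]
tcp_rot: [[0.034, -0.999, 0.0], [-0.999, -0.034, 0.0], [-0.0, -0.001, -1.0]]
ft_force: [-0.4, 0.0, -1.3]
opening: 0.906
```

```bash
python3 - <<'E'
from h import *
t=snap('wrist','w34'); print(t[0]['ee_pos'],t[0]['ft_force'])
crop('w34',100,150,412,384,2.5,'w34c')
E
```

```text
[0.45095878 0.3532345  0.03723001] [-0.41341887  0.03659446 -1.26182363]
```

View pics/w34c.png

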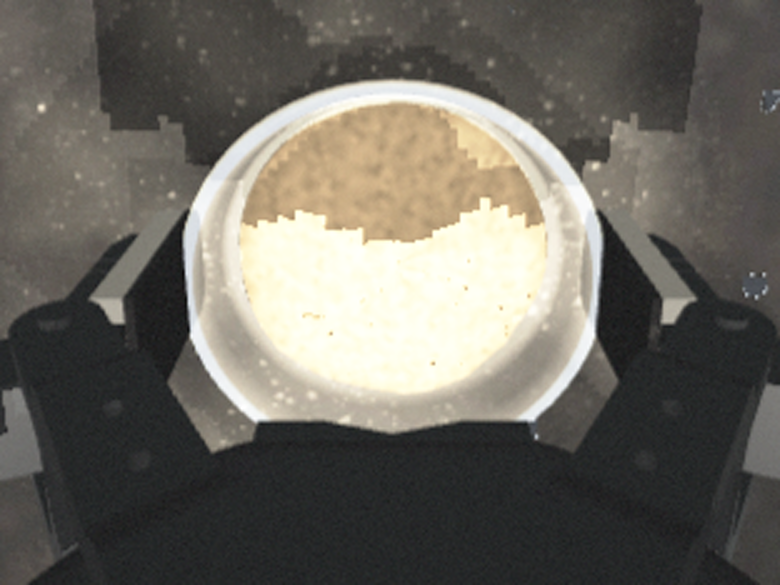

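```bash
python3 - <<'E'
from h import *
go(.5135,.045,.11,-88.1)
E
```

```text
t 37.98 cur [0.4509 0.3532 0.0371] yaw -88.06 q7 -138.2 -> shift [310.1 -52.2 -73. ] spin 0.0006 alt -3.141 rows 7.7 0.0
```

Emit:
{"op": "apply_moves", "data": {
  "moves": "0 0 -3 0 0.8; 0 0 -8 0 0.8; 0 0 -16 0 0.8; 0 0 -26 0 0.8; 0 0 -38 0 0.8; 0 0 -50 0 0.8; 0 0 -60 0 0.8; 0 0 -67 0 0.8; 0 0 -71 0 0.8; 0 0 -73 0 0.8; 0 0 -73 0 0.8; 0 0 -73 0 0.8"
}}

```text
time: 38.98
ee_pos: [0.4505, 0.3528, 0.1094]
tcp_rot: [[0.034, -0.999, -0.001], [-0.999, -0.034, -0.0], [0.0, 0.001, -1.0]]
ft_force: [-0.5, 0.0, -0.4]
opening: 0.904
```

```bash
python3 - <<'E'
from h import *
t=snap('wrist','w35'); print(t[0]['ee_pos'],t[0]['ft_force'])
crop('w35',100,150,412,384,2.5,'w35c')
go(.5135,.045,.11,-88.1)
E
```

```text
[0.45046417 0.3528092  0.10943584] [-0.52419301  0.00294772 -0.44398665]
t 39.03 cur [0.4504 0.3527 0.1092] yaw -88.06 q7 -136.9 -> shift [309.7 -52.7  -0.6] spin 0.0007 alt -3.141 rows 7.5 0.0
```

View pics/w35c.png

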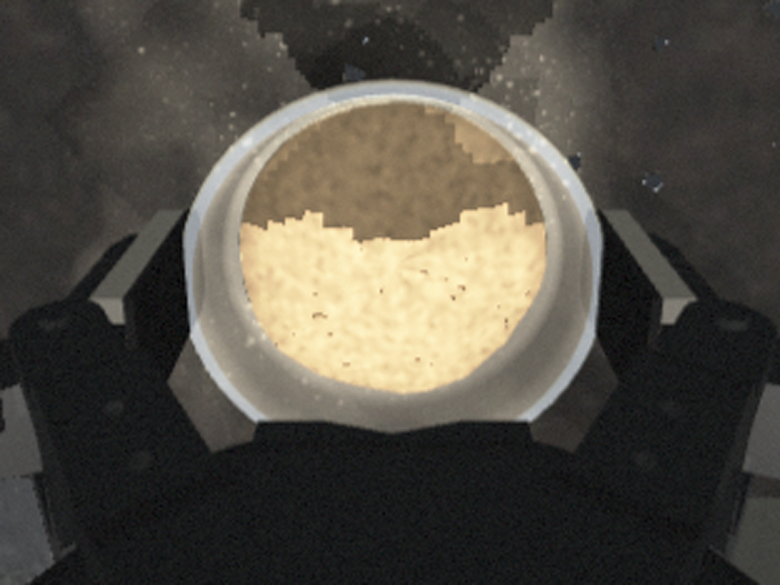

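Emit:
{"op": "apply_moves", "data": {
  "moves": "4 -0.5 0 0 0.8; 13 -2 0 0 0.8; 28 -4.5 0 0 0.8; 48 -8 0 0 0.8; 71 -12 0 0 0.8; 96 -16 0 0 0.8; 121 -20 0 0 0.8; 146 -24.5 0 0 0.8; 171 -29 0 0 0.8; 196 -33 0 0 0.8; 221 -37.5 0 0 0.8; 244 -41.5 0 0 0.8"
}}

```text
time: 40.03
ee_pos: [0.5002, 0.1069, 0.1096]
tcp_rot: [[0.032, -0.999, -0.001], [-0.999, -0.032, -0.001], [0.001, 0.001, -1.0]]
ft_force: [0.7, -0.6, -1.3]
opening: 0.904
```

Emit:
{"op": "apply_moves", "data": {
  "moves": "20 -3.5 0 0 0.8; 37 -6.5 0 0 0.8; 50 -8.5 0 0 0.8; 59 -10 0 0 0.8; 64 -11 0 0 0.8; 66 -11.2 0 0 0.8; 66 -11.2 0 0 0.8; 66 -11.2 0 0 0.8; 66 -11.2 0 0 0.8; 66 -11.2 0 0 0.8"
}}

```text
time: 40.87
ee_pos: [0.5137, 0.0459, 0.1098]
tcp_rot: [[0.035, -0.999, -0.0], [-0.999, -0.035, 0.0], [-0.0, 0.0, -1.0]]
ft_force: [-1.8, -0.2, -0.6]
opening: 0.898
```

```bash
python3 - <<'E'
from h import *
t=snap('wrist','w36'); print(t[0]['ee_pos'],t[0]['ft_force'])
go(.5135,.045,.0445,-88.1)
snap('top','t36'); crop('t36',165,125,300,255,5,'t36c'); snap('scene','s36'); crop('s36',180,130,330,260,4,'s36c')
E
```

```text
[0.51373953 0.045881   0.10977755] [-1.75879037 -0.19577359 -0.62594376]
t 40.92 cur [0.5138 0.0458 0.1098] yaw -87.99 q7 -104.1 -> shift [ 0.8  0.3 65.3] spin 0.0019 alt -3.14 rows 1.6 0.0
```

View pics/w36.png

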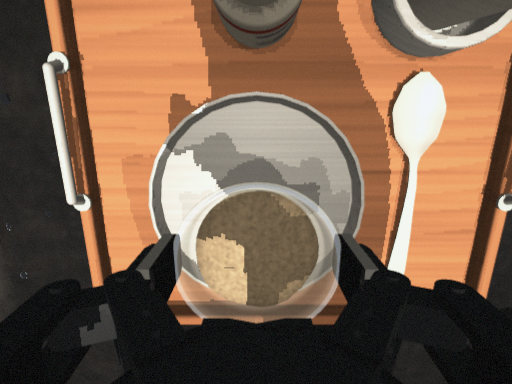

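View pics/s36c.png

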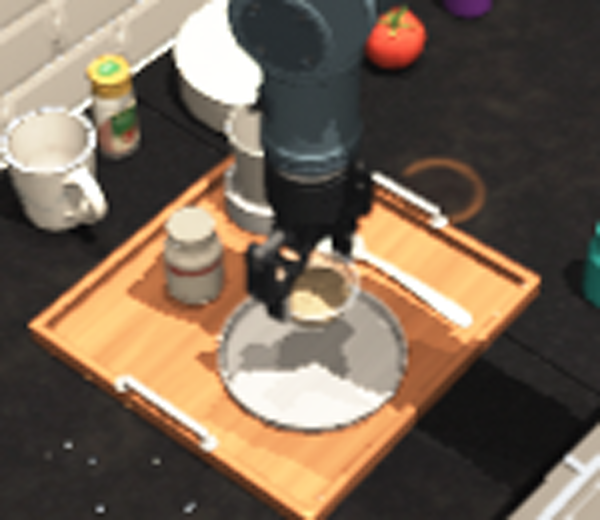

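Emit:
{"op": "apply_moves", "data": {
  "moves": "0 0 5 0 0.8; 0 0 14 0 0.8; 0 0 26 0 0.8; 0 0 38 0 0.8; 0 0 48 0 0.8; 0 0 55 0 0.8; 0 0 59 0 0.8; 0 0 60 0 0.8; 0 0 60 0 0.8; 0 0 60 0 0.8"
}}

```text
time: 41.85
ee_pos: [0.5142, 0.0451, 0.0501]
tcp_rot: [[0.034, -0.999, 0.001], [-0.999, -0.034, 0.0], [-0.0, -0.001, -1.0]]
ft_force: [0.7, -0.1, -1.1]
opening: 0.905
```

```bash
python3 - <<'E'
from h import *
t=snap('wrist','w37'); print(t[0]['ee_pos'],t[0]['ft_force'])
go(.5135,.045,.0445,-88.1)
E
```

```text
[0.51422724 0.04505755 0.05008975] [ 0.65400517 -0.05103055 -1.07279099]
t 41.9 cur [0.5143 0.0451 0.0502] yaw -88.06 q7 -105.4 -> shift [0.  0.8 5.7] spin 0.0006 alt -3.141 rows 0.1 0.0
```

View pics/w37.png

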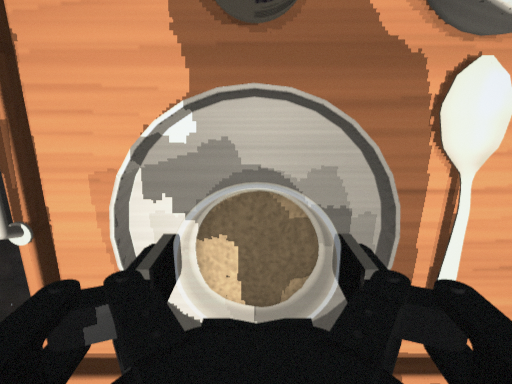

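```bash
python3 - <<'E'
from h import *
t=load('w37')
a=onz(t,257,84.5,.024); b=onz(t,257,183.5,.0528); print(a,a[0]-.085,b,b[0]-.0405)
l=onz(t,110,210,.024); rr=onz(t,399,210,.024); print('plate y',l,rr,(l[1]+rr[1])/2)
W=cloud(t); h=np.hypot(W[...,0]-.513,W[...,1]-.044); m=(W[...,2]>.019)&(W[...,2]<.03)&(h<.1)&(h>.07); Q=W[m]; A=np.c_[2*Q[:,:2],np.ones(len(Q))]; s=np.linalg.lstsq(A,(Q[:,:2]**2).sum(1),rcond=None)[0]; print(len(Q),s[:2],np.sqrt(s[2]+s[0]**2+s[1]**2))
E
```

```text
[0.59518093 0.04511865 0.024     ] 0.510180928269525 [0.55025743 0.04361348 0.0528    ] 0.5097574280477954
plate y [0.52502989 0.12658138 0.024     ] [ 0.53067921 -0.03829852  0.024     ] 0.04414142881680206
5425 [0.51225478 0.04380842] 0.08173013709572724
```

Emit:
{"op": "apply_moves", "data": {
  "moves": "0 0 1 0 0.8; 0 0 2.5 0 0.8; 0 0 4 0 0.8; 0 0 5 0 0.8; 0 0 5.5 0 0.8; 0 0 5.5 0 0.8; 0 0 5.5 0 0.8"
}}

```text
time: 42.48
ee_pos: [0.5138, 0.045, 0.0442]
tcp_rot: [[0.034, -0.999, -0.0], [-0.999, -0.034, -0.0], [0.0, 0.0, -1.0]]
ft_force: [0.4, -1.0, -1.3]
opening: 0.902
```

```bash
python3 - <<'E'
from h import *
t=snap('wrist','w38'); print(t[0]['ee_pos'],t[0]['ft_force'])
crop('w38',100,150,412,384,2.5,'w38c')
E
```

```text
[0.51382157 0.0450015  0.04422689] [ 0.41514719 -1.00117854 -1.31809661]
```

View pics/w38c.png

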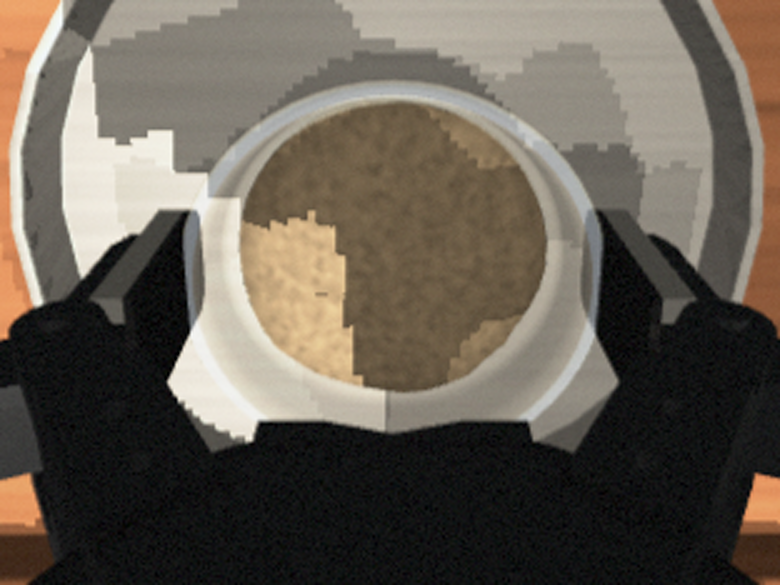

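Emit:
{"op": "apply_moves", "data": {
  "moves": "0 0 0.5 0 0.8; 0 0 1 0 0.8; 0 0 1.5 0 0.8; 0 0 2 0 0.8; 0 0 2 0 0.8; 0 0 2 0 0.8"
}}

```text
time: 43.03
ee_pos: [0.5138, 0.045, 0.0422]
tcp_rot: [[0.034, -0.999, -0.0], [-0.999, -0.034, -0.0], [0.0, 0.0, -1.0]]
ft_force: [-0.1, -0.9, -0.8]
opening: 0.902
```

Emit:
{"op": "apply_moves", "data": {
  "moves": "0 0 0.5 0 0.8; 0 0 1 0 0.8; 0 0 1.5 0 0.8; 0 0 1.5 0 0.8; 0 0 1.5 0 0.8"
}}

```text
time: 43.45
ee_pos: [0.5138, 0.045, 0.0408]
tcp_rot: [[0.034, -0.999, -0.0], [-0.999, -0.034, -0.0], [0.0, 0.0, -1.0]]
ft_force: [0.4, 0.1, -0.5]
opening: 0.902
```

Emit:
{"op": "apply_moves", "data": {
  "moves": "0 0 0.5 0 0.8; 0 0 1 0 0.8; 0 0 1.5 0 0.8; 0 0 1.5 0 0.8; 0 0 1.5 0 0.8"
}}

```text
time: 43.87
ee_pos: [0.5138, 0.045, 0.0392]
tcp_rot: [[0.034, -0.999, -0.0], [-0.999, -0.034, -0.0], [0.0, 0.0, -1.0]]
ft_force: [0.2, 0.0, -0.6]
opening: 0.907
```

```bash
python3 - <<'E'
from h import *
t=snap('wrist','w39'); print(t[0]['ee_pos'],t[0]['ft_force'])
crop('w39',100,150,412,384,2.5,'w39c')
E
```

```text
[0.51379536 0.04501719 0.0392121 ] [ 0.24204923  0.0074953  -0.60978661]
```

View pics/w39c.png

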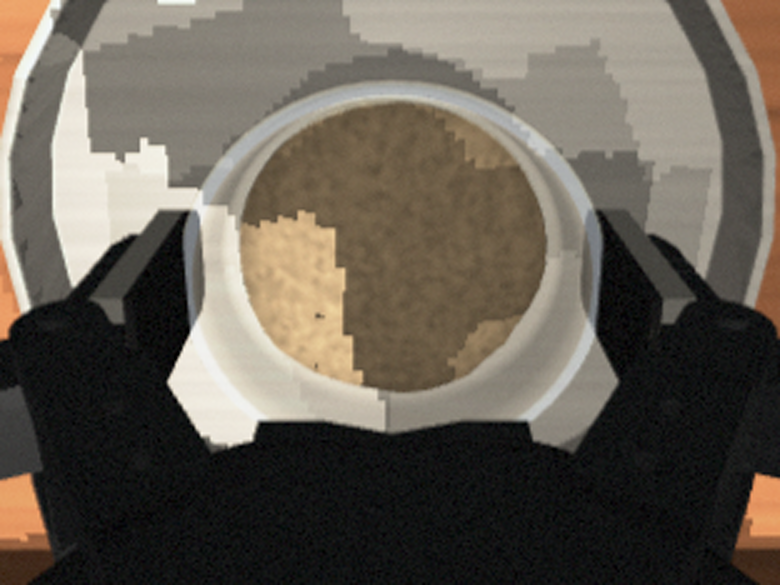

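```bash
python3 - <<'E'
from h import *
for tag,c in [('w32',(.449,.353)),('w33',(.449,.353)),('w34',(.449,.353)),('w35',(.449,.353)),('w38',(.512,.045)),('w39',(.512,.045))]:
    t=load(tag); W=cloud(t); K,R,cc=cam(t[0],t[3])
    # rim band: radius 36-41 on far half
    out=[]
    d=t[2]
    for v,name in [(int(150+84/2.5),'far')]:
        col=slice(240,275); 
        for vv in range(v-3,v+8): out.append((vv,np.nanmedian(W[vv,col,2]).round(4)))
    print(tag,t[0]['ee_pos'][2].round(4),out)
    print('   paste centre z rel TCP',(np.nanmedian(W[235:265,235:275,2])-t[0]['ee_pos'][2]).round(4))
E
```

```text
w32 0.0267 [(180, np.float64(0.0002)), (181, np.float64(0.0006)), (182, np.float64(0.0355)), (183, np.float64(0.0357)), (184, np.float64(0.0363)), (185, np.float64(0.0363)), (186, np.float64(0.0362)), (187, np.float64(0.0364)), (188, np.float64(0.0364)), (189, np.float64(0.0348)), (190, np.float64(0.0197))]
   paste centre z rel TCP -0.0
w33 0.033 [(180, np.float64(0.0007)), (181, np.float64(0.0008)), (182, np.float64(0.0406)), (183, np.float64(0.0415)), (184, np.float64(0.0418)), (185, np.float64(0.0419)), (186, np.float64(0.0419)), (187, np.float64(0.0417)), (188, np.float64(0.0416)), (189, np.float64(0.0267)), (190, np.float64(0.0246))]
   paste centre z rel TCP -0.001
w34 0.0372 [(180, np.float64(0.0006)), (181, np.float64(0.0011)), (182, np.float64(0.0447)), (183, np.float64(0.0453)), (184, np.float64(0.0459)), (185, np.float64(0.046)), (186, np.float64(0.0461)), (187, np.float64(0.046)), (188, np.float64(0.0455)), (189, np.float64(0.0306)), (190, np.float64(0.0286))]
   paste centre z rel TCP -0.0012
w35 0.1094 [(180, np.float64(0.0009)), (181, np.float64(0.0027)), (182, np.flo
[... 250 characters left out ...]
el TCP -0.0012
w38 0.0442 [(180, np.float64(0.0116)), (181, np.float64(0.0119)), (182, np.float64(0.0519)), (183, np.float64(0.0524)), (184, np.float64(0.0528)), (185, np.float64(0.0527)), (186, np.float64(0.0532)), (187, np.float64(0.0528)), (188, np.float64(0.0524)), (189, np.float64(0.0376)), (190, np.float64(0.0355))]
   paste centre z rel TCP -0.0012
w39 0.0392 [(180, np.float64(0.0117)), (181, np.float64(0.0121)), (182, np.float64(0.0468)), (183, np.float64(0.0473)), (184, np.float64(0.0476)), (185, np.float64(0.0481)), (186, np.float64(0.0479)), (187, np.float64(0.0479)), (188, np.float64(0.0476)), (189, np.float64(0.0325)), (190, np.float64(0.0303))]
   paste centre z rel TCP -0.0011
```

Emit:
{"op": "apply_moves", "data": {
  "moves": "0 0 0.5 0 0.8; 0 0 1 0 0.8; 0 0 1 0 0.8; 0 0 1 0 0.85; 0 0 1 0 0.9; 0 0 1 0 0.95; 0 0 1 0 1; 0 0 1 0 1; 0 0 1 0 1; 0 0 1 0 1"
}}

```text
time: 44.75
ee_pos: [0.5138, 0.045, 0.0382]
tcp_rot: [[0.034, -0.999, -0.0], [-0.999, -0.034, -0.0], [0.0, 0.0, -1.0]]
ft_force: [-0.7, 0.3, 0.1]
opening: 0.999
```

```bash
python3 - <<'E'
from h import *
t=snap('wrist','w40'); print(t[0]['ee_pos'],t[0]['ft_force'],t[0]['opening'])
crop('w40',100,150,412,384,2.5,'w40c')
E
```

```text
[0.51384522 0.04501719 0.0381875 ] [-0.68813496  0.31974176  0.09328647] 0.9985752127441448
```

View pics/w40c.png

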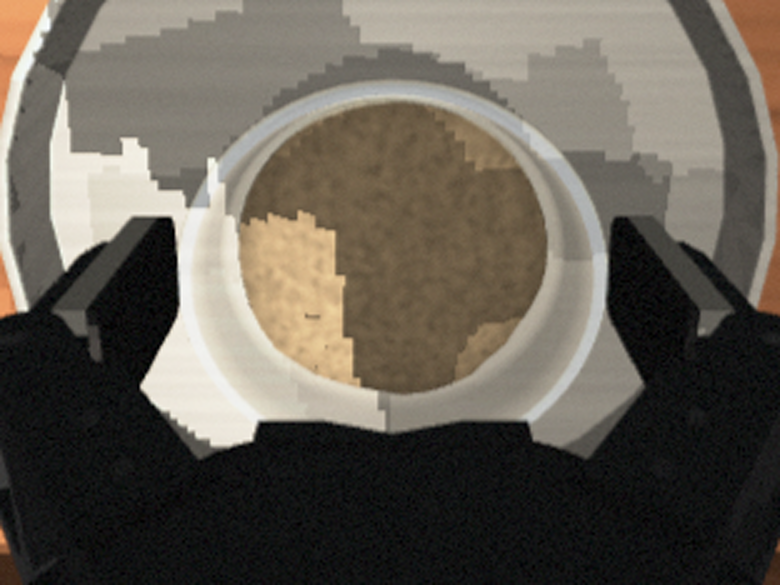

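Released with gaps on both sides. Rise slowly straight up.

Emit:
{"op": "apply_moves", "data": {
  "moves": "0 0 -2 0 1; 0 0 -5 0 1; 0 0 -9 0 1; 0 0 -14 0 1; 0 0 -20 0 1; 0 0 -30 0 1; 0 0 -50 0 1; 0 0 -80 0 1; 0 0 -115 0 1; 0 0 -150 0 1; 0 0 -180 0 1; 0 0 -200 0 1"
}}

```text
time: 45.8
ee_pos: [0.5149, 0.0452, 0.2425]
tcp_rot: [[0.034, -0.999, 0.005], [-0.999, -0.034, 0.001], [-0.0, -0.005, -1.0]]
ft_force: [-0.0, -0.5, -0.6]
opening: 1.001
```

Emit:
{"op": "apply_moves", "data": {
  "moves": "0 -10 -10 0 1; 0 -30 -20 0 1; 0 -50 -30 0 1; 0 -65 -40 0 1; 0 -70 -40 0 1; 0 -70 -40 0 1; 0 -70 -40 0 1; 0 -70 -40 0 1"
}}

```text
time: 46.47
ee_pos: [0.5823, 0.0473, 0.2776]
tcp_rot: [[0.034, -0.999, -0.002], [-0.999, -0.034, -0.0], [0.0, 0.002, -1.0]]
ft_force: [0.6, 0.1, -0.1]
opening: 0.998
```

```bash
python3 - <<'E'
from h import *
t=snap('wrist','w41'); print(t[0]['ee_pos'],t[0]['ft_force'],t[0]['opening'])
snap('scene','s41'); crop('s41',180,130,330,260,4,'s41c'); snap('top','t41')
E
```

```text
[0.58232541 0.04730929 0.27755539] [ 0.61371982  0.10700063 -0.09261866] 0.9980653854670173
```

View pics/w41.png

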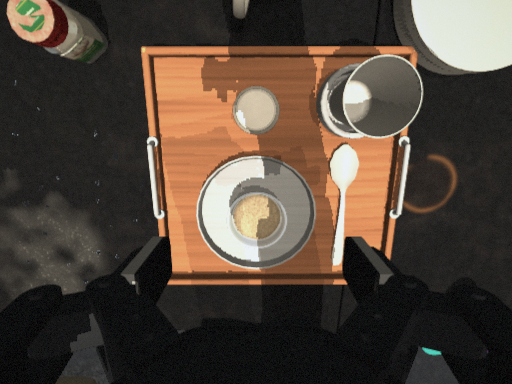

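View pics/s41c.png

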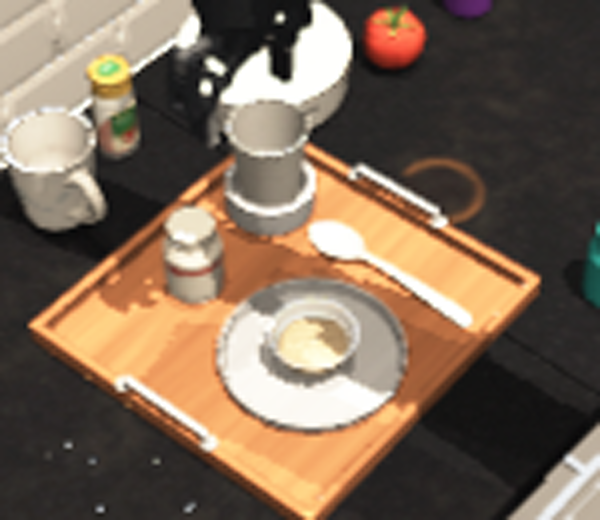

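```bash
python3 - <<'E'
from h import *
t=load('w41'); W=cloud(t)
def circ(m):
    Q=W[m]; A=np.c_[2*Q[:,:2],np.ones(len(Q))]; s=np.linalg.lstsq(A,(Q[:,:2]**2).sum(1),rcond=None)[0]; return s[:2],np.sqrt(s[2]+s[0]**2+s[1]**2),len(Q),((Q.min(0)+Q.max(0))/2).round(4),Q
def reg(c,r0,r1,z0,z1): h=np.hypot(W[...,0]-c[0],W[...,1]-c[1]); return (h>r0)&(h<r1)&(W[...,2]>z0)&(W[...,2]<z1)
pl=circ(reg((.512,.044),.07,.1,.019,.03)); bw=circ(reg((.512,.044),0,.055,.042,.055)); sa=circ(reg((.654,.048),0,.04,.088,.105)); tu=circ(reg((.669,-.073),0,.055,.108,.125))
for n,x in zip(['plate','bowl','salt','tumbler'],[pl,bw,sa,tu]): print(n,x[0].round(4),x[1].round(4),x[2],x[3])
# tray yaw
hsv=cv2.cvtColor(t[1],cv2.COLOR_RGB2HSV)
a=onz(t,143,48,.024);b=onz(t,416,48,.024);c=onz(t,395,278,.024);d=onz(t,165,284,.024); print('tray',a,b,c,d, 'back ang',np.degrees(np.arctan2(-(a-b)[0],(a-b)[1])),'right',np.degrees(np.arctan2((b-c)[1],(b-c)[0])))
crop('w41',310,120,380,280,4,'w41c')
m=np.zeros(hsv.shape[:2],bool); m[140:268,325:365]=1; m&=(hsv[...,1]<60)&(hsv[...,2]>150)
n,l,st,_=cv2.connectedComponentsWithStats(m.astype('uint8')); k=1+st[1:,4].argmax(); print(st[k]); ys,xs=np.nonzero(l==k)
P=np.array([onz(t,u,v,.014)[:2] for u,v in zip(xs,ys)]); s0=P[:,0]
aa=P[s0>s0.max()-.05].mean(0); bb=P[s0<s0.min()+.06].mean(0); dd=(bb-aa)/np.linalg.norm(bb-aa); s=(P-aa)@dd; mid=aa+dd*(s.min()+s.max())/2
print('spoon',mid,'ang',np.degrees(np.arctan2(-dd[1],-dd[0])),np.ptp(s))
y=np.radians(1.9); ex=np.array([np.cos(y),np.sin(y)]); ey=np.array([-ex[1],ex[0]])
for nm,q in [('spoon',mid),('salt',sa[0]),('bowl',bw[0]),('tumbler',tu[0])]: print(nm,'in thali',((q-pl[0])@ex).round(4),((q-pl[0])@ey).round(4))
print('tumbler in spoon: along',((tu[0]-mid)@-dd).round(4),'across',((tu[0]-mid)@np.array([-dd[1],dd[0]])).round(4))
# bystanders top compare
A=cloud(load('top0'))
t2=load('t41'); B=cloud(t2)
for nm,c,r0,z0,z1 in [('mug',(.83,.064),.06,.08,.12),('jar',(.727,.26),.04,.09,.11),('tomato',(.713,-.318),.05,.03,.1)]:
    f=lambda W:np.nanmean(W[(np.hypot(W[...,0]-c[0],W[...,1]-c[1])<r0)&(W[...,2]>z0)&(W[...,2]<z1)],axis=0)
    print(nm,f(A).round(4),f(B).round(4))
E
```

```text
plate [0.5121 0.0437] 0.0822 1240 [0.5117 0.0434 0.0229]
bowl [0.5127 0.0424] 0.0382 620 [0.5124 0.0422 0.0462]
salt [0.6533 0.0483] 0.0151 1348 [0.6534 0.0481 0.0936]
tumbler [ 0.6686 -0.0728] 0.0371 1035 [ 0.6687 -0.0729  0.1133]
tray [0.72119329 0.18742213 0.024     ] [ 0.73287708 -0.14427726  0.024     ] [ 0.4175747  -0.17023332  0.024     ] [0.3954845  0.17697969 0.024     ] back ang 2.0173530604021295 right 4.706044076358792
[ 330  144   29  121 1470]
spoon [ 0.52310393 -0.07883879] ang 2.4214880398479046 0.18140630128519655
spoon in thali 0.0069 -0.1228
salt in thali 0.1413 -0.0
bowl in thali 0.0006 -0.0013
tumbler in thali 0.1526 -0.1216
tumbler in spoon: along 0.1456 across 0.0001
mug [0.8262 0.0634 0.0898] [0.8496 0.0588 0.0905]
jar [0.7324 0.2674 0.0966] [0.7324 0.2673 0.097 ]
tomato [ 0.7156 -0.3173  0.0467] [ 0.7157 -0.3176  0.0468]
```

View pics/w41c.png

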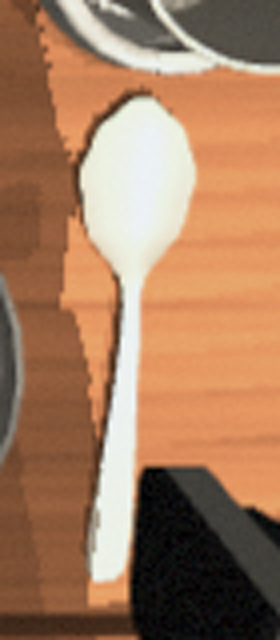

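View pics/t41.png

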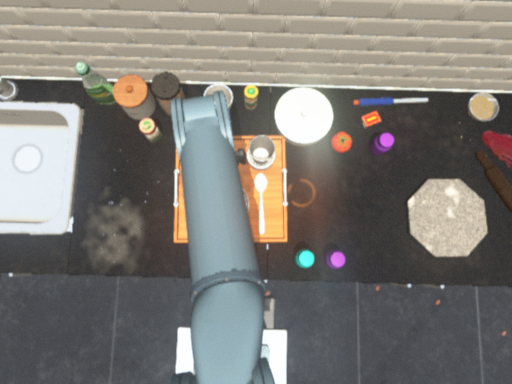

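```bash
python3 - <<'E'
from h import *
t=load('w41'); W=cloud(t)
h=np.hypot(W[...,0]-.6687,W[...,1]+.0726); m=(h>.03)&(h<.055)&(W[...,2]>.04)&(W[...,2]<.05); Q=W[m]
A=np.c_[2*Q[:,:2],np.ones(len(Q))]; s=np.linalg.lstsq(A,(Q[:,:2]**2).sum(1),rcond=None)[0]; print('davara',len(Q),s[:2],np.sqrt(s[2]+s[0]**2+s[1]**2))
print(r.close_job())
E
```

```text
davara 759 [ 0.66726246 -0.06865581] 0.0377293254186617
the job is handed in; nothing more can be done
None
```

The tray is laid and the job is handed in, at about 47 s of the 144 s allowed. No verdict was reported, so what follows is from my last camera checks.

| Item | Measured at the end | Allowed |
|---|---|---|
| Bowl to plate centre | about 1.5 mm, level | 15 mm |
| Spoon, right of plate | 123 mm | 100–165 mm |
| Spoon, fore/aft | 7 mm | 35 mm |
| Spoon angle to tray | about 0.5° | 8° |
| Tumbler on the spoon's line, from its middle | 146 mm, under 1 mm off the line | 134–190 mm, within 20 mm |
| Salt, behind plate | 141 mm, on its line | 108–190 mm, within 20 mm |
| Plate, distance moved | no visible movement | 20 mm |

- **Cup and tumbler:** I measured the tumbler in place of the cup. Its rim stands at about 116 mm, which is the height for its foot being right down in the cup. A last fit of the half-hidden cup rim put the cup 4 mm from the tumbler. That fit's radius came out too small, and just after I placed the cup it measured on the tumbler's position.
- **Bystanders:** The jar and the tomato have not moved. The last top picture had the arm covering part of the mug, so its mug reading disagreed by 23 mm. The arm stayed well clear of the mug, so I put that down to the covering rather than movement.
- **Bowl grasp:** My first grasp of the bowl, by its rim wall, tilted it about 0.2 to 0.3 rad (limit 0.5). I set it back down and took it across its outer rim instead, which kept it level while I carried it.

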